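# Load and start the deburring machine

## Robot

A 6-joint arm with a two-finger parallel gripper is mounted at the origin on the work surface. World frame = base frame: x ahead of the robot, y to its left, z up, the work surface at z = 0. Lengths are in m, angles in rad, forces in N, time in s.
With the tool pointing down it reaches from about 0.35 to 0.975 m from the base axis. Payload 4.9 kg.
Tool frame: the origin (TCP) lies at the very end of the fingers, on their centre line; the grasp point (between the pads) lies 19 mm behind it (ctrl.tcp_to_grasp is the z of the grasp point in the tool frame, in m); z points along the fingers, y is the line along which they close (so a half turn about z gives the same grasp; the last joint's range is limited). The gripper opens to 85 mm and grips with 20 to 120 N. Pads are 22 mm wide; open, the fingers measure 114 mm over their backs; the gripper's body (76 mm by 85 mm) begins 54 mm behind the grasp point. The pads swing forward as they close: fully open they stand 13 mm farther back than shut.
Start: joints at [1.23, 0.053, 1.613, -0, 1.476, -0.119], TCP at [0.137, 0.61, 0.231] pointing down, gripper open.
Joint ranges: [-3.01, 3.01], [-1.01, 2.22], [0.06, 2.58], [-1.02, 4.17], [0.09, 2.62], [-3.14, 3.14]. Speed limits (rad/s): [2.57, 2.57, 3.14, 3.14, 3.14, 3.14].

## Interface

Orientations are given as a rotation vector (axis times angle).
In Python, from station import ctrl, eyes, job, nets gives the robot as it stands. The module is installed in compiled form; this text tells all that it offers.
- The arm moves only by the tool jog_arm, never from a script. Its argument "commands" is one flat list of numbers, 7 for each row, row after row: the shift along the tool's x, y, z each as a share of 0.06 m, from -1 to 1, then the turn, a rotation vector about the tool's x, y, z each as a share of 0.1 rad, from -1 to 1, then the finger opening in mm, from 0 to 85.4. In form: [x, y, z, ax, ay, az, grip, x, y, z, ax, ay, az, grip, ...]. A call has 1 to 20 rows; each row shifts and turns the commanded pose from where the row before left it, along the tool's axes as they then stand; what a row does not reach is not made up. A row lasts 1/8 s, in which the tool goes at most 62.5 mm and 10.7 degrees, less where a joint would pass 70% of its speed; a pose out of reach is approached as far as the arm can. A call with a number of a shift or a turn outside -1 to 1 is refused whole. A call with a gripper value outside its range is refused whole. The fingers move at their own pace and stop on an object; "newtons" is the grip in N (left out, the last holds). Time passes only in rows, so rows that do not move let the fingers close. It gives the time, the measured TCP pose, the force, the opening and the grip force at its end, in the units of the state.
- ctrl.get_obs(): the state, without advancing time (a new reading comes with each control period).
- eyes.get_image(name): name is "side" or "top" or "wrist"; returns a dict with "image" (420x560x3 uint8, red, green, blue), "z_map" (420x560 float32, m along the optical axis (not along the pixel's ray), 0 where there is no reading), "K" (3x3 intrinsics, pixels), "cam_to_world" (4x4, takes a point from camera to world coordinates). Camera axes: x right, y up, looking along -z (the intrinsics and any distortion apply to the point x, -y, -z); pixel columns grow to the right and rows downward; lengths in m; the calibration is good to about 2 mm. A picture is of the moment at which its call begins.
- job.finish_job(): hands the job in; it is judged then, once.
Trained networks look in the newest picture that a camera, given by its name, has taken for a name from the list of things; names that differ only in an ending like _2 or _b are one class to them, and where a whole thing is asked for, a point or a joint stands for the part that bears it (a point fixed in the world has none). Each returns a list of dicts, best first, with "p" (0 to 1); they miss things now and then, are a little off and sometimes report something else, mostly with a low value. They report only what shows in the picture. A call takes as long as a camera call.
- nets.silhouettes(camera, name): "mask" (420x560 bool, what is visible of it) and "bbox" ([left, top, right, bottom] in pixels, round what is visible of it).
The state is a dict: "t": time; "q": joint angles; "dq": joint speeds; "effort": joint torques, N m; "tool_pos": TCP position; "tool_rot": TCP orientation; "contact_force": force on the tool from outside, world axes, zero at the start; "wrist_torque": the same for the moment, N m; "opening": finger opening in m; "grip_force": force on a finger pad.
Only numpy, scipy, OpenCV 4.12 (cv2) and the standard library are available. Lean on these libraries where they do the work, as an engineer would, in place of code of your own. Each camera call takes 0.05 s, during which the arm holds its last target. There are 200 camera calls.

## Task

Load the deburring machine: slip the flat pry blade into the slot under the front edge of its lid, lever the lid up with it and swing the lid fully open. Pour the nuts from the steel cup into the tub, holding the cup over it, drop in the loose nuts lying on the bench as well, stand the empty cup upright on the bench again and lay the blade flat back on its black mat. With every nut in the tub shut the lid fully, and only then pull the start knob right out to its stop, keep it there for a second and let it spring home; leave the other things on the bench alone.

Things in the scene. Friction and masses are not known exactly. Their poses are not given: they have to be found in the camera images.
- machine: grey-green bench deburring machine, fixed; -x is its front, z up, origin on the bench under the tub's centre. Plinth 28 mm high, x -90..90, y -185..100 mm. Tub outside 170 (x) x 180 (y) mm, walls 8 mm, rim 85 mm above the bench; inside 154 x 164 mm, floor 34 mm above the bench. Starter housing on its -y side: x -35..85, y -179..-111 mm, top at 90 mm
- slot (a point): middle of the pry slot at the tub's front face (machine x -85 mm, height 79 mm): a notch in the top of the front wall, 70 mm wide (y), 12 mm high (73 to 85 mm above the bench), right through the 8 mm wall into the tub; the shut lid's underside is its upper edge. Too low for a finger
- lid (a joint): lid angle in rad: 0 shut on the rim, 1.75 fully open, just past upright. Stiff hinge (0.32 N m friction): it stays where it is left; at the edge about 3 N lift it, 1 N presses it down. Plain aluminium plate 170 x 180 x 6 mm, 220 g, no handle, flush with the tub's sides
- lid_hinge (a point): middle of the hinge axis, which runs along machine y at machine x +85 mm, height 85.5 mm (level with the shut lid's underside); at angle a the free front edge is at machine x 85 - 170 cos a, height 85.5 + 170 sin a mm
- pull (a joint): travel of the sprung start knob in m: 0 home, 0.030 pulled out to its stop; it slides towards the machine's front (-x); spring force 4 N at home to 8 N at the stop; springs home when let go
- pull_grip (a point): centre of the start knob: black block 22 (x) x 26 (y) x 36 mm high on a rod before the starter housing, home at machine x -60, y -145 mm, height 66 mm; moves with the knob. Only 14 mm between knob and housing: take it by its side faces (closing along machine y)
- mat: black rubber mat, 270 x 130 x 4 mm, fixed to the bench, origin at the centre of its underside, long side along its x; the blade's place
- blade: flat pry blade, 110 g: wooden handle 110 (x -55 to 55 mm) x 24 x 26 mm high, then a flat steel blade 26 mm wide, 3 mm thick, out to x 145 mm, at mid height (13 mm). Origin at the centre of the handle's underside, x to the tip, z up. Lies on its handle. Centre of mass about x 25 mm: hold it there
- blade_tip (a point): middle of the blade's end, 145 mm ahead of and 13 mm above the blade's origin
- cup: straight open steel cup standing on the bench, 75 mm high, outside 62 mm across at the foot and 67 mm at the rim (to the touch an octagon: flats 64 mm apart, facing its x, y and the diagonals), wall 3 mm, about 110 g; origin at the centre of its underside, z to its mouth. The nuts in it are oily and slide out when it is tipped about 20 degrees past level
- cup_rim (a point): centre of the cup's mouth, 75 mm above its origin
- nut1: a square steel nut, a dark block 17 x 15 x 13 mm high with a small dark hole on top (solid to the touch), 20 g; origin at the centre of its underside. Starts in the cup
- nut2: a square steel nut, a dark block 17 x 15 x 13 mm high with a small dark hole on top (solid to the touch), 20 g; origin at the centre of its underside. Starts in the cup
- nut3: a square steel nut, a dark block 17 x 15 x 13 mm high with a small dark hole on top (solid to the touch), 20 g; origin at the centre of its underside. Starts in the cup; may be absent (None)
- nut4: a square steel nut, a dark block 17 x 15 x 13 mm high with a small dark hole on top (solid to the touch), 20 g; origin at the centre of its underside. Starts in the cup; may be absent (None)
- nut5: a square steel nut, a dark block 17 x 15 x 13 mm high with a small dark hole on top (solid to the touch), 20 g; origin at the centre of its underside. Starts in the cup; may be absent (None)
- stray1: a square steel nut, a dark block 17 x 15 x 13 mm high with a small dark hole on top (solid to the touch), 20 g; origin at the centre of its underside. Starts lying loose on the bench; there are 1 to 3 such (absent: None)
- stray2: a square steel nut, a dark block 17 x 15 x 13 mm high with a small dark hole on top (solid to the touch), 20 g; origin at the centre of its underside. Starts lying loose on the bench; there are 1 to 3 such (absent: None)
- stray3: a square steel nut, a dark block 17 x 15 x 13 mm high with a small dark hole on top (solid to the touch), 20 g; origin at the centre of its underside. Starts lying loose on the bench; there are 1 to 3 such (absent: None)
- tin: closed steel tin, 44 mm across, 30 mm high; a bystander, to be left alone
- wrench: steel wrench 142 mm long, lying; a bystander, to be left alone

How it is judged:
By the outcome, as a careful person would: the job done as asked, in the order asked, and still so for the second after the job is handed in, with the robot touching nothing.
Of nut3, nut4, nut5 only 1 to 3 are there at a start; the rules pass over those that are not, and their reading is None.
Of stray1, stray2, stray3 only 1 to 3 are there at a start; the rules pass over those that are not, and their reading is None.
At some moment in a run one of blade, stray1, stray2, stray3 may be knocked a few centimetres aside while the robot is not near it.
It also fails if it takes over 210 s, if anything falls off the work surface, if the arm or the gripper's body presses on something with over 40 N, if the wrist force passes 120 N, or if a joint passes its speed limit or range.

## Working session

There is one attempt and no reset: what is moved stays moved. The work goes in short steps, Python scripts to look and compute and a tool call to move; the robot and the scene stay as the last step left them, time stands still between calls to the robot, and variables do not carry over. Pictures are saved under pics/ and viewed, at most 14 in all, crops included, and the job is handed in when it is done.

Besides the shell and the picture viewer there is one more tool, called by a JSON object that holds its "name" and its "arguments". jog_arm: Moves the arm, as the interface text tells. Shift numbers are shares of 0.06 m and turn numbers shares of 0.1 rad, none past 1 either way. Its arguments: {"type":"object","properties":{"commands":{"type":"array","items":{"type":"number"}},"newtons":{"type":"number"}},"required":["commands"]}

```bash
mkdir -p pics
cat > h.py <<'E'
import numpy as np, cv2
from scipy.spatial.transform import Rotation as R
from station import ctrl, eyes, job, nets
def cloud(d):
    z=d["z_map"]; K=d["K"]; T=d["cam_to_world"]
    v,u=np.mgrid[0:z.shape[0],0:z.shape[1]]
    x=(u-K[0,2])/K[0,0]*z; y=(v-K[1,2])/K[1,1]*z
    P=np.stack([x,-y,-z],-1)@T[:3,:3].T+T[:3,3]
    P[z<=0]=np.nan
    return P
def save(n,im,scale=1):
    cv2.imwrite("pics/"+n,cv2.resize(im[:,:,::-1],None,fx=scale,fy=scale))
def rect(P):
    r=cv2.minAreaRect(P[:,:2].astype(np.float32)*1000); return r
E
python3 - <<'E'
from h import *
o=ctrl.get_obs(); print(o["t"],o["tool_pos"],o["tool_rot"],ctrl.tcp_to_grasp)
for c in ["top","side"]:
    d=eyes.get_image(c); save(c+"0.png",d["image"],1.4 if c=="top" else 1.0)
    P=cloud(d); np.savez(c+"0.npz",P=P,im=d["image"]); print(c,d["K"].tolist(),d["cam_to_world"].round(3).tolist())
    for n in ["machine","lid","pull_grip","mat","blade","cup","nut1","stray1","tin","wrench"]:
        for k in nets.silhouettes(c,n)[:4]:
            m=k["mask"]; Q=P[m]; Q=Q[~np.isnan(Q[:,0])]
            if len(Q)>3: print(n,round(k["p"],2),k["bbox"],np.median(Q,0).round(3),"zmax",Q[:,2].max().round(3),rect(Q))
E
```

```text
0.0 [0.13728586 0.6090987  0.23005413] [-0.34770802 -3.12181323  0.0031263 ] -0.0187
top [[380.2407296549221, 0.0, 286.3703569225883], [0.0, 380.2407296549221, 210.00144759590216], [0.0, 0.0, 1.0]] [[-0.029, 0.996, -0.086, 0.472], [-0.999, -0.03, -0.012, -0.038], [-0.015, 0.085, 0.996, 0.826], [0.0, 0.0, 0.0, 1.0]]
machine 0.64 [124.4, 98.0, 235.4, 244.0] [0.617 0.185 0.092] zmax 0.098 ((640.1343383789062, 212.53982543945312), (318.3907775878906, 220.15199279785156), 7.6518778800964355)
pull_grip 0.81 [186.4, 105.5, 203.7, 123.9] [0.734 0.144 0.082] zmax 0.088 ((746.2401733398438, 153.36001586914062), (49.32944107055664, 35.19486618041992), 13.061853408813477)
mat 0.61 [362.7, 174.9, 435.4, 302.9] [ 0.47  -0.275  0.006] zmax 0.011 ((473.9208679199219, -264.50579833984375), (270.2546691894531, 131.0369415283203), 1.944169282913208)
blade 0.57 [381.5, 188.6, 404.2, 284.8] [ 0.474 -0.241  0.026] zmax 0.036 ((478.44146728515625, -244.87997436523438), (198.67996215820312, 30.383312225341797), 4.62769889831543)
cup 0.9 [367.0, 138.5, 410.6, 175.1] [ 0.645 -0.25   0.042] zmax 0.079 ((642.62
[... 3284 characters left out ...]
3173828)
stray1 0.64 [281.3, 288.8, 292.7, 300.4] [ 0.469 -0.145  0.011] zmax 0.014 ((470.68310546875, -143.8123779296875), (16.6390323638916, 14.479963302612305), 79.97925567626953)
stray1 0.53 [305.3, 272.4, 315.9, 284.9] [ 0.542 -0.153  0.01 ] zmax 0.015 ((543.7139892578125, -149.9102783203125), (16.6185245513916, 19.18525505065918), 42.87512969970703)
tin 0.78 [330.6, 212.8, 351.8, 234.0] [ 0.714 -0.084  0.027] zmax 0.031 ((738.7451171875, -75.52931213378906), (80.41173553466797, 41.32419204711914), 11.845848083496094)
wrench 0.67 [127.1, 205.8, 156.5, 242.0] [0.357 0.263 0.005] zmax 0.01 ((362.8876037597656, 267.6754455566406), (146.64796447753906, 31.46192741394043), 37.42059326171875)
```

View pics/top0.png

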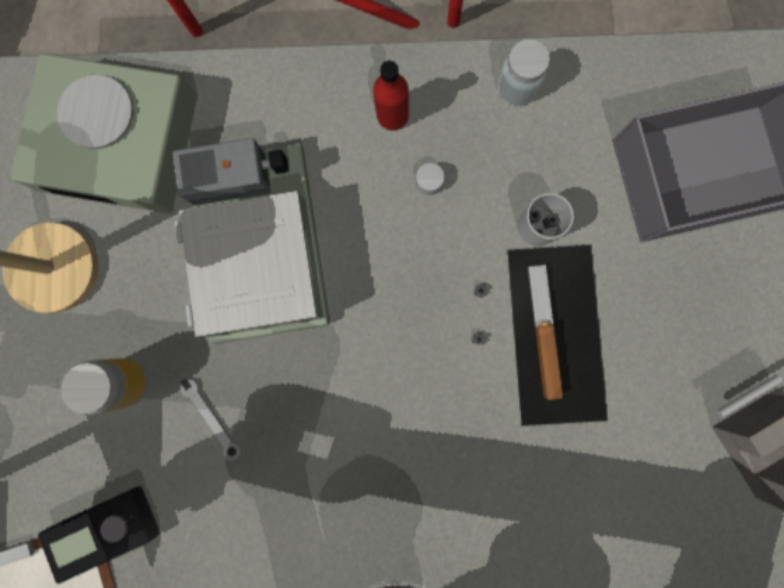

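View pics/side0.png

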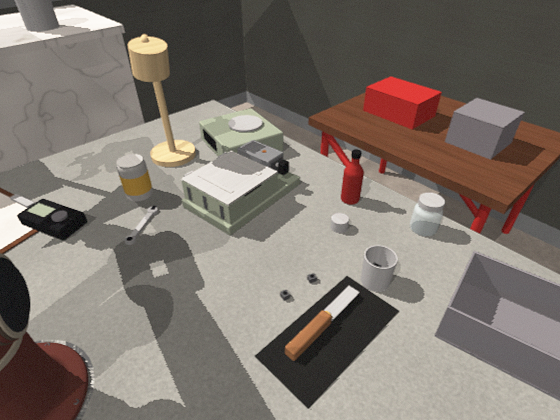

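Run:
```python
from h import *
for c in ["top","side"]:
    P=np.load(c+"0.npz")["P"]
    x,y,z=P[...,0],P[...,1],P[...,2]
    dz=np.nanmedian(z[(z>-.01)&(z<.008)]); print(c,"bench z",dz)
    # lid top
    m=(z>.084)&(z<.102)&(x>.4)&(x<.85)&(y>.05)&(y<.4)
    n,l,s,ce=cv2.connectedComponentsWithStats(m.astype(np.uint8))
    for i in range(1,n):
        if s[i,4]>30: print("hi",rect(P[l==i]),np.median(z[l==i]),s[i])
    # blade: handle and steel
    m=(x>.33)&(x<.62)&(y>-.34)&(y<-.19)
    for a,b in((.024,.04),(.0125,.0235)):
        q=m&(z>a)&(z<b); print(a,q.sum(),rect(P[q]),np.median(z[q]))
    m=(z>.06)&(z<.09)&(x>.58)&(x<.72)&(y>-.33)&(y<-.2); print("cup rim",cv2.minEnclosingCircle(P[m][:,:2].astype(np.float32)*1000))
```

```text
top bench z 0.0014538850914397328
hi ((725.2300415039062, 229.05467224121094), (67.91029357910156, 120.01919555664062), 7.751232624053955) 0.09116119236023484 [ 124   99   63   42 2002]
hi ((737.3320922851562, 144.76463317871094), (22.86223030090332, 20.755477905273438), 3.3836162090301514) 0.08535782955473525 [192 107  11  12  82]
hi ((585.0239868164062, 189.72598266601562), (180.60740661621094, 179.60293579101562), 7.6248579025268555) 0.09262246495965515 [ 125  137  102  104 8046]
hi ((432.3406677246094, 374.53289794921875), (64.31352233886719, 22.580440521240234), 28.989139556884766) 0.09584492950961487 [ 63 258  26  30 205]
0.024 666 ((499.79583740234375, -244.1348876953125), (242.12681579589844, 29.483266830444336), 3.4106788635253906) 0.03112931049788381
0.0125 603 ((500.0569152832031, -240.26303100585938), (240.41937255859375, 29.979585647583008), 2.0820648670196533) 0.019950875740920027
cup rim ((642.2327880859375, -243.75233459472656), 33.55912780761719)
side bench z -0.0011612754165150063
hi ((728.0140991210938, 229.5775909423828), (71.59020233154297, 121.57286834716797), 8.148983001708984) 0.08864824654486092 [238 140  46  23 550]
hi ((588.1463012695312, 188.72470092773438), (184.469482421875, 179.6830596923828), 7.390296936035156) 0.09012751678845587 [ 182  151   96   55 2765]
hi ((432.43084716796875, 370.43011474609375), (61.40229797363281, 21.12962532043457), 18.078107833862305) 0.09483757974776563 [128 160  19  16 139]
0.024 787 ((499.5023193359375, -246.69851684570312), (240.16046142578125, 40.01634216308594), 1.1679203510284424) 0.0285462267668235
0.0125 682 ((499.88836669921875, -242.5941619873047), (41.140411376953125, 240.77061462402344), 89.1479721069336) 0.017355050499221814
cup rim ((643.852294921875, -243.87522888183594), 34.458412170410156)
```

The top view shows the machine with its front facing world -y and the knob at (278,160). The cup is at (549,216), the blade on the mat runs from (539,265) down to (552,398) with the tip towards +x, and two strays are at (481,290) and (479,337). The side view agrees: strays at (285,295) and (312,278), cup at (379,268).

```bash
cat >> h.py <<'E'
def down(phi):  # tool pointing down, tool x at world angle phi (deg)
    return R.from_euler("z",phi,degrees=True)*R.from_rotvec([np.pi,0,0])
def pose():
    o=ctrl.get_obs(); return np.array(o["tool_pos"]),R.from_rotvec(o["tool_rot"])
def plan(wps,start=None,vmax=.85):
    """wps: (pos, Rot, grip[,n]) -> rows in tool axes; rounded, with the rounding carried on"""
    p,r=start or pose(); rows=[]
    for w in wps:
        P,Q,g=np.array(w[0],float),w[1],w[2]
        n=max(int(np.ceil(np.linalg.norm(P-p)/.06/vmax)),int(np.ceil((r.inv()*Q).magnitude()/.1/.98)),1)
        if len(w)>3: n=max(n,w[3])
        p0,r0=p,r; rv=(r0.inv()*Q).as_rotvec()
        for i in range(1,n+1):
            tp=p0+(P-p0)*i/n; tr=r0*R.from_rotvec(rv*i/n)
            d=(r.inv().apply(tp-p)/.06).round(2); a=((r.inv()*tr).as_rotvec()/.1).round(2)
            d=np.clip(d,-1,1)+0; a=np.clip(a,-1,1)+0
            p=p+r.apply(d*.06); r=r*R.from_rotvec(a*.1)
            rows.append([*d,*a,g])
    for k in range(0,len(rows),20): print(", ".join(", ".join("%g"%x for x in q) for q in rows[k:k+20])); print("--",len(rows[k:k+20]))
    print("end",p.round(4),r.as_rotvec().round(3))
    return p,r
def see(c,name,pm=.3):
    d=eyes.get_image(c); P=cloud(d); out=[]
    for k in nets.silhouettes(c,name):
        if k["p"]>=pm:
            Q=P[k["mask"]]; out.append((k,Q[~np.isnan(Q[:,0])]))
    return d,P,out
YM=97.5; OM=np.array([.5868,.189])
def mw(x,y,z): # machine mm -> world m
    a=np.radians(YM); return np.array([OM[0]+(np.cos(a)*x-np.sin(a)*y)/1e3,OM[1]+(np.sin(a)*x+np.cos(a)*y)/1e3,z/1e3])
E
python3 - <<'E'
from h import *
for c in ["top","side"]:
    f=np.load(c+"0.npz");P=f["P"];im=f["im"].astype(int)
    x,y,z=P[...,0],P[...,1],P[...,2]
    m=(x>.33)&(x<.62)&(y>-.33)&(y<-.19)&(z>.008)
    w=m&(im[...,0]-im[...,2]>40); s=m&(im.min(2)>110)&(abs(im[...,0]-im[...,2])<40)
    for q in(w,s): print(c,q.sum(),rect(P[q]),np.median(P[q],0).round(4))
plan([([.25,.33,.25],down(90),85),([.43,0,.25],down(30),85),([.455,-.247,.2],down(4.3),85)])
E
```

```text
top 702 ((436.14263916015625, -245.4370880126953), (113.71403503417969, 24.28272819519043), 4.2010698318481445) [ 0.4345 -0.2431  0.0309]
top 584 ((554.2117919921875, -241.94534301757812), (45.152801513671875, 130.71336364746094), 89.4302749633789) [ 0.5436 -0.2373  0.0203]
side 875 ((439.7076110839844, -245.44212341308594), (120.56690979003906, 24.91722297668457), 4.442765235900879) [ 0.4276 -0.2493  0.028 ]
side 855 ((558.2344970703125, -237.1276092529297), (45.780540466308594, 128.9534912109375), 83.50669860839844) [ 0.5774 -0.2417  0.0183]
-0.2, -0.3, -0.02, 0, 0, 0.96, 85, -0.23, -0.27, -0.02, 0, 0, 0.97, 85, -0.26, -0.25, -0.03, 0, 0, 0.96, 85, -0.28, -0.22, -0.02, 0, 0, 0.96, 85, -0.3, -0.2, -0.02, 0, 0, 0.97, 85, -0.32, -0.17, -0.02, 0, 0, 0.96, 85, -0.33, -0.13, -0.03, 0, 0, 0.97, 85, -0.35, -0.11, -0.02, 0, 0, 0.96, 85, -0.35, -0.07, -0.02, 0, 0, 0.96, 85, -0.35, -0.03, -0.02, 0, 0, 0.97, 85, -0.36, 0, -0.02, 0, 0, 0.96, 85, -0.36, 0.03, -0.03, 0, 0, 0.96, 85, -0.35, 0.07, -0.02, 0, 0, 0.97, 85, -0.35, 0.1, -0.02, 0, 0, 0.96, 85, -0.5, 0.27, 0, 0, 0, 0.95, 85, -0.47, 0.32, 0, 0, 0, 0.95, 85, -0.44, 0.36, 0, 0, 0, 0.96, 85, -0.4, 0.41, 0, 0, 0, 0.95, 85, -0.37, 0.44, 0, 0, 0, 0.95, 85, -0.32, 0.47, 0, 0, 0, 0.95, 85
-- 20
-0.27, 0.5, 0, 0, 0, 0.95, 85, -0.22, 0.52, 0, 0, 0, 0.96, 85, -0.18, 0.54, 0, 0, 0, 0.95, 85, -0.12, 0.56, 0, 0, 0, 0.95, 85, -0.07, 0.56, 0, 0, 0, 0.95, 85, -0.34, 0.76, 0.17, 0, 0, 0.9, 85, -0.27, 0.78, 0.16, 0, 0, 0.9, 85, -0.2, 0.8, 0.17, 0, 0, 0.89, 85, -0.12, 0.82, 0.17, 0, 0, 0.9, 85, -0.06, 0.82, 0.16, 0, 0, 0.9, 85
-- 10
end [ 0.4547 -0.2468  0.2001] [ 3.139  0.117 -0.   ]
```

{"name": "jog_arm", "arguments": {"commands": [-0.2,-0.3,-0.02,0,0,0.96,85,-0.23,-0.27,-0.02,0,0,0.97,85,-0.26,-0.25,-0.03,0,0,0.96,85,-0.28,-0.22,-0.02,0,0,0.96,85,-0.3,-0.2,-0.02,0,0,0.97,85,-0.32,-0.17,-0.02,0,0,0.96,85,-0.33,-0.13,-0.03,0,0,0.97,85,-0.35,-0.11,-0.02,0,0,0.96,85,-0.35,-0.07,-0.02,0,0,0.96,85,-0.35,-0.03,-0.02,0,0,0.97,85,-0.36,0,-0.02,0,0,0.96,85,-0.36,0.03,-0.03,0,0,0.96,85,-0.35,0.07,-0.02,0,0,0.97,85,-0.35,0.1,-0.02,0,0,0.96,85,-0.5,0.27,0,0,0,0.95,85,-0.47,0.32,0,0,0,0.95,85,-0.44,0.36,0,0,0,0.96,85,-0.4,0.41,0,0,0,0.95,85,-0.37,0.44,0,0,0,0.95,85,-0.32,0.47,0,0,0,0.95,85]}}

```text
t: 3.6
tool_pos: [0.3487, 0.1486, 0.2501]
tool_rot: [2.759, 1.501, 0.001]
contact_force: [0.5, -0.1, 0.4]
opening: 0.0847
grip_force: 0.0
```

{"name": "jog_arm", "arguments": {"commands": [-0.27,0.5,0,0,0,0.95,85,-0.22,0.52,0,0,0,0.96,85,-0.18,0.54,0,0,0,0.95,85,-0.12,0.56,0,0,0,0.95,85,-0.07,0.56,0,0,0,0.95,85,-0.34,0.76,0.17,0,0,0.9,85,-0.27,0.78,0.16,0,0,0.9,85,-0.2,0.8,0.17,0,0,0.89,85,-0.12,0.82,0.17,0,0,0.9,85,-0.06,0.82,0.16,0,0,0.9,85,0,0,0,0,0,0,85]}}

```text
t: 4.97
tool_pos: [0.4541, -0.2491, 0.199]
tool_rot: [-3.139, -0.111, 0.003]
contact_force: [-0.1, 0.9, -0.2]
opening: 0.0851
grip_force: 0.0
```

Run:
```python
from h import *
print(pose()[0],(pose()[1]).as_rotvec(),ctrl.get_obs()["q"])
d,P,o=see("wrist","blade"); save("w1.png",d["image"])
for k,Q in o: print(k["p"],k["bbox"],rect(Q),np.median(Q[:,2]))
im=d["image"].astype(int); w=(P[...,2]>.015)&(P[...,2]<.04)&(im[...,0]-im[...,2]>40)
print("wood",w.sum(),rect(P[w]),np.median(P[w],0))
```

```text
[ 0.45405245 -0.24909353  0.19903681] [-3.13871098e+00 -1.10795854e-01  2.66730949e-03] [-6.45345835e-01 -1.83581660e-01  1.89239331e+00 -3.52773691e-04
  1.43468356e+00  8.54928406e-01]
0.72 [257.2, 58.3, 290.6, 266.1] ((480.7890625, -241.4979705810547), (197.63473510742188, 27.015974044799805), 4.286465167999268) 0.021052412584811164
wood 2597 ((437.38720703125, -243.6002197265625), (111.80335998535156, 22.90641212463379), 4.300019264221191) [ 0.44074025 -0.2434933   0.03074725]
```

View pics/w1.png

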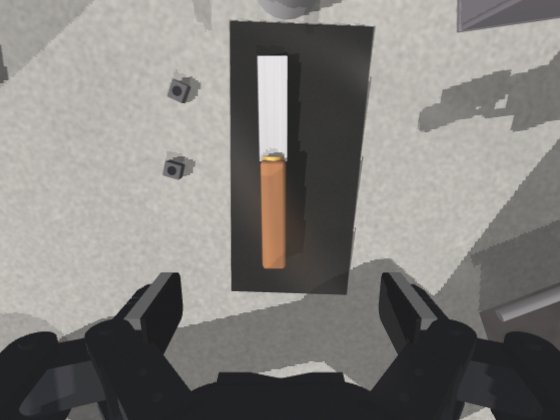

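The wrist view shows the blade handle from (273,268) to (273,158) and the tip at (272,57), with strays at (179,90) and (173,169). I'm going down to grasp it.

Run:
```python
from h import *
a=plan([([.4623,-.2417,.09],down(4.3),60),([.4623,-.2417,.009],down(4.3),50,3)])
plan([([.4623,-.2417,.16],down(4.3),0)],start=a)
```

```text
0.05, -0.02, 0.61, 0, 0, 0, 60, 0.04, -0.03, 0.61, -0.01, 0, -0.01, 60, 0.05, -0.02, 0.61, 0, 0, 0, 60, 0, 0, 0.45, 0, 0, 0, 50, 0, 0, 0.45, 0, 0, 0, 50, 0, -0.01, 0.45, 0, 0, 0, 50
-- 6
end [ 0.4625 -0.2414  0.0091] [ 3.139e+00  1.180e-01 -1.000e-03]
0, 0, -0.84, 0, 0, 0, 0, 0, 0, -0.84, 0, 0, 0, 0, 0, 0.01, -0.83, 0, 0, 0, 0
-- 3
end [ 0.4626 -0.242   0.1597] [ 3.139e+00  1.180e-01 -1.000e-03]
```

{"name": "jog_arm", "arguments": {"commands": [0.05,-0.02,0.6,0,0,0,60,0.05,-0.03,0.6,0,0,0,60,0.05,-0.02,0.6,0,0,0,60,0,0,0.45,0,0,0,50,0,0,0.45,0,0,0,50,0,-0.01,0.45,0,0,0,50,0,0,0,0,0,0,50], "newtons": 60}}

```text
t: 5.95
tool_pos: [0.462, -0.239, 0.0094]
tool_rot: [-3.136, -0.121, 0.005]
contact_force: [-0.5, 0.2, 0.3]
opening: 0.0499
grip_force: 0.0
```

{"name": "jog_arm", "arguments": {"commands": [0,0.04,0,0,0,0,30,0,0,0,0,0,0,15,0,0,0,0,0,0,15,0,0,0,0,0,0,15,0,0,0,0,0,0,15,0,0,0,0,0,0,15], "newtons": 110}}

```text
t: 6.7
tool_pos: [0.4651, -0.2446, 0.0135]
tool_rot: [3.138, 0.118, 0.005]
contact_force: [-0.1, 1.8, 6.7]
opening: 0.0214
grip_force: 109.6
```

{"name": "jog_arm", "arguments": {"commands": [0,0,-0.4,0,0,0,15,0,0,-0.8,0,0,0,15,0,0,-0.8,0,0,0,15,0,0,-0.5,0,0,0,15,0,0,0,0,0,0,15]}}

```text
t: 7.32
tool_pos: [0.4652, -0.245, 0.1647]
tool_rot: [3.135, 0.117, 0.009]
contact_force: [-1.1, -0.1, -0.2]
opening: 0.021
grip_force: 108.6
```

Run:
```python
from h import *
p,r=pose(); print(p,r.as_rotvec(),ctrl.get_obs()["opening"])
d,P,o=see("wrist","blade"); save("w2.png",d["image"])
for k,Q in o: 
    print(k["p"],k["bbox"],rect(Q))
    L=r.inv().apply(Q-p)*1000; print("tool frame",rect(L)); b=L[(L[:,0]>60)]; print("steel z,tilt",np.median(b[:,2]),np.polyfit(b[:,0],b[:,2],1),"tip x",np.percentile(L[:,0],99.5))
# front of the machine from wrist/top: slot
a=plan([([.5,-.1,.2],down(50),15),(mw(-85-150,0,140),down(97.5),15)])
```

```text
[ 0.46519207 -0.24495847  0.16468179] [3.13481003 0.11726175 0.00901762] 0.020993088620834953
0.64 [245.6, 0.0, 320.8, 378.5] ((438.873046875, -248.53282165527344), (328.95489501953125, 58.70965576171875), 3.7473642826080322)
tool frame ((-27418.78125, 820.171875), (328963.4375, 58706.62890625), 0.5382182598114014)
steel z,tilt -5.796684319222196 [ 0.05163267 -9.93655717] tip x 112.5519314876962
0.09, -0.26, -0.07, 0, 0, -0.89, 15, 0.11, -0.25, -0.08, 0, 0, -0.88, 15, 0.13, -0.24, -0.07, 0, 0, -0.89, 15, 0.15, -0.23, -0.08, 0, 0, -0.89, 15, 0.18, -0.21, -0.07, -0.01, 0, -0.88, 15, 0.19, -0.2, -0.07, 0, 0, -0.89, 15, 0.21, -0.18, -0.08, 0, 0, -0.89, 15, 0.22, -0.16, -0.07, 0, 0, -0.88, 15, 0.23, -0.14, -0.08, 0, 0.01, -0.89, 15, 0.22, 0.1, 0.11, 0, 0, -0.92, 15, 0.21, 0.12, 0.11, 0, 0, -0.92, 15, 0.2, 0.14, 0.12, 0, 0, -0.92, 15, 0.18, 0.16, 0.11, 0, 0, -0.92, 15, 0.17, 0.17, 0.11, 0, 0, -0.93, 15, 0.15, 0.19, 0.11, 0, 0, -0.92, 15, 0.14, 0.2, 0.11, 0, 0, -0.92, 15, 0.11, 0.21, 0.11, 0, 0, -0.92, 15, 0.1, 0.22, 0.12, 0, 0, -0.92, 15
-- 18
end [ 0.6174 -0.0438  0.1398] [-2.071e+00 -2.362e+00 -1.000e-03]
```

View pics/w2.png

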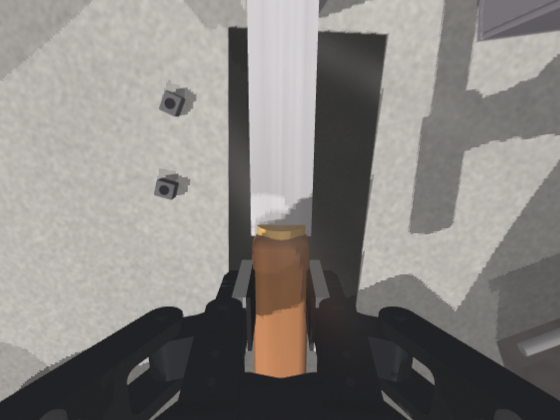

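{"name": "jog_arm", "arguments": {"commands": [0.09,-0.26,-0.07,0,0,-0.89,15,0.11,-0.25,-0.08,0,0,-0.88,15,0.13,-0.24,-0.07,0,0,-0.89,15,0.15,-0.23,-0.08,0,0,-0.89,15,0.18,-0.21,-0.07,0,0,-0.88,15,0.19,-0.2,-0.07,0,0,-0.89,15,0.21,-0.18,-0.08,0,0,-0.89,15,0.22,-0.16,-0.07,0,0,-0.88,15,0.23,-0.14,-0.08,0,0,-0.89,15,0.22,0.1,0.11,0,0,-0.92,15,0.21,0.12,0.11,0,0,-0.92,15,0.2,0.14,0.12,0,0,-0.92,15,0.18,0.16,0.11,0,0,-0.92,15,0.17,0.17,0.11,0,0,-0.93,15,0.15,0.19,0.11,0,0,-0.92,15,0.14,0.2,0.11,0,0,-0.92,15,0.11,0.21,0.11,0,0,-0.92,15,0.1,0.22,0.12,0,0,-0.92,15,0,0,0,0,0,0,15]}}

```text
t: 9.8
tool_pos: [0.6162, -0.0435, 0.1369]
tool_rot: [-2.068, -2.358, 0.005]
contact_force: [0.3, 0.0, -0.4]
opening: 0.0215
grip_force: 108.7
```

Run:
```python
from h import *
p,r=pose(); print(p,r.as_rotvec(),ctrl.get_obs()["opening"])
for c in ["wrist","top","side"]:
    d=eyes.get_image(c); P=cloud(d); np.savez(c+"1.npz",P=P,im=d["image"])
    save(c+"3.png",d["image"]) 
    L=r.inv().apply((P-p).reshape(-1,3)).reshape(P.shape)*1000
    m=(L[...,0]>50)&(L[...,0]<150)&(abs(L[...,1])<25)&(abs(L[...,2])<25)
    q=L[m]; 
    if len(q)>20: print(c,len(q),"x99",np.percentile(q[:,0],[90,99.5]),"y",np.percentile(q[:,1],[2,50,98]),"z fit",np.polyfit(q[:,0],q[:,2],1),"y of x",[np.median(q[abs(q[:,0]-t)<10][:,1]) for t in(60,80,100,115)])
```

```text
[ 0.61618255 -0.04350851  0.13685868] [-2.0681926  -2.35762386  0.00496388] 0.021481807125545673
wrist 11551 x99 [106.68261744 111.58896554] y [-11.3307801    1.17000877  13.62271016] z fit [ 1.56165193e-03 -5.94764223e+00] y of x [np.float64(0.8276310051510836), np.float64(1.1792060822677155), np.float64(1.1618922043669726), np.float64(1.1444126072429155)]
top 220 x99 [75.30568067 80.29401184] y [-13.45944859  -1.92038407  11.89474221] z fit [-0.00669497 -6.5363161 ] y of x [np.float64(-0.8309424177585332), np.float64(-4.704481051121059), np.float64(nan), np.float64(nan)]
side 192 x99 [105.59720747 112.1710077 ] y [-11.67989205   0.12562515  15.09585852] z fit [ 0.0064557 -5.6000434] y of x [np.float64(-0.38292835168799255), np.float64(0.39281198777499804), np.float64(0.34604004508801356), np.float64(0.09374721491494767)]
  return _methods._mean(a, axis=axis, dtype=dtype,
  ret = ret.dtype.type(ret / rcount)
```

The wrist view (w2) shows the blade gripped straight, with steel between columns 247 and 318.

Run:
```python
from h import *
plan([(mw(-218,0,74.5),down(97.5),15)])
```

```text
0.14, 0.01, 0.54, -0.01, 0, -0.01, 15, 0.15, 0, 0.54, -0.01, -0.01, 0, 15
-- 2
end [ 0.6151 -0.0269  0.0747] [ 2.071e+00  2.362e+00 -1.000e-03]
```

{"name": "jog_arm", "arguments": {"commands": [0.14,0.01,0.54,0,0,0,15,0.15,0,0.52,0,0,0,15,0,0,0,0,0,0,15,0,0,0,0,0,0,15]}}

```text
t: 10.45
tool_pos: [0.6168, -0.0273, 0.0785]
tool_rot: [2.071, 2.36, 0.001]
contact_force: [0.4, 0.1, -0.8]
opening: 0.0215
grip_force: 108.6
```

Run:
```python
from h import *
p,r=pose(); print(p,r.as_rotvec(),ctrl.get_obs()["opening"])
d=eyes.get_image("side"); P=cloud(d); im=d["image"]
save("side4.png",im[130:260,170:340],4.5)
a=np.radians(YM); Q=P-np.array([OM[0],OM[1],0]); M=np.stack([Q[...,0]*np.cos(a)+Q[...,1]*np.sin(a),-Q[...,0]*np.sin(a)+Q[...,1]*np.cos(a),Q[...,2]],-1)*1e3
# profile of the front wall column: points near y=0 / y=+60
for y0 in(-60,60,0):
    m=(abs(M[...,1]-y0)<4)&(M[...,0]>-140)&(M[...,0]<-30)&(M[...,2]>10)
    q=M[m]; print(y0,q[np.argsort(-q[:,2])][::max(1,len(q)//14)].round(0).tolist())
m=(abs(M[...,1])<11)&(M[...,0]<-90)&(M[...,0]>-190)&(M[...,2]>60)&(M[...,2]<95); q=M[m]; print("blade x max",np.sort(q[:,0])[-5:].round(1),"z",np.median(q[q[:,0]>-150][:,2]))
m=(abs(M[...,0])<70)&(abs(M[...,1])<75)&(M[...,2]>70)&(M[...,2]<120);print("lid z",np.median(M[m][:,2]),"bench",np.nanmedian(P[260:300,200:260,2]))
```

```text
[ 0.61683177 -0.02734629  0.07849225] [2.07081457e+00 2.36024101e+00 1.28842693e-03] 0.021473082517376757
-60 [[-74.0, -57.0, 92.0], [-44.0, -59.0, 91.0], [-33.0, -64.0, 91.0], [-70.0, -57.0, 91.0], [-34.0, -59.0, 90.0], [-46.0, -57.0, 90.0], [-84.0, -58.0, 90.0], [-75.0, -64.0, 90.0], [-66.0, -58.0, 89.0], [-89.0, -63.0, 86.0], [-86.0, -59.0, 78.0], [-88.0, -56.0, 74.0], [-86.0, -58.0, 66.0], [-87.0, -56.0, 61.0], [-88.0, -59.0, 57.0], [-87.0, -60.0, 47.0], [-89.0, -62.0, 39.0]]
60 [[-86.0, 64.0, 92.0], [-66.0, 58.0, 91.0], [-33.0, 62.0, 90.0], [-37.0, 59.0, 90.0], [-79.0, 60.0, 90.0], [-47.0, 59.0, 89.0], [-61.0, 63.0, 88.0], [-88.0, 60.0, 82.0], [-88.0, 57.0, 74.0], [-88.0, 62.0, 64.0], [-88.0, 63.0, 56.0], [-89.0, 58.0, 47.0], [-86.0, 60.0, 34.0], [-88.0, 59.0, 25.0], [-93.0, 61.0, 19.0]]
0 [[-54.0, -0.0, 92.0], [-49.0, 2.0, 91.0], [-59.0, -2.0, 90.0], [-75.0, 0.0, 90.0], [-78.0, -3.0, 89.0], [-124.0, 4.0, 84.0], [-111.0, 0.0, 82.0], [-108.0, 1.0, 81.0], [-104.0, -4.0, 80.0], [-82.0, -1.0, 71.0], [-88.0, 2.0, 60.0], [-87.0, -2.0, 44.0], [-88.0, 4.0, 32.0], [-93.0, 2.0, 24.0], [-92.0, -2.0, 11.0]]
blade x max [-105.  -104.7 -104.   -90.5  -90.3] z 81.68342574068855
lid z 90.27408756214832 bench -0.001394224586081294
```

View pics/side4.png

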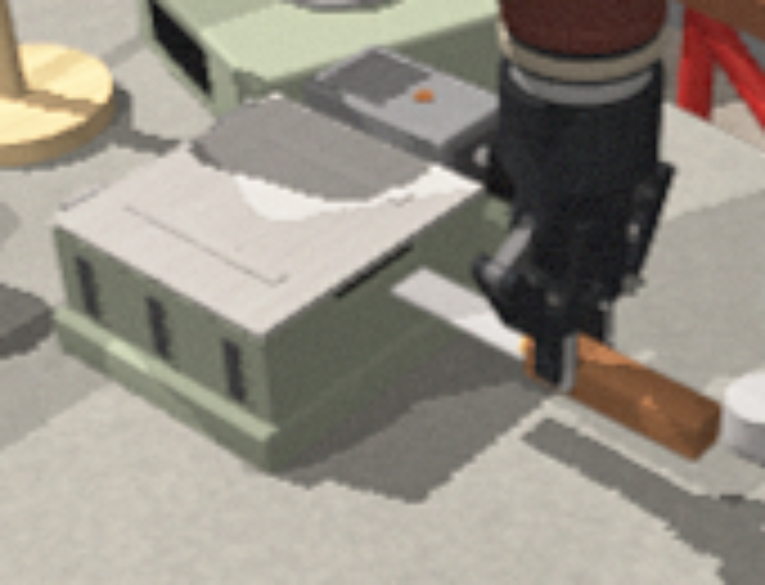

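{"name": "jog_arm", "arguments": {"commands": [0,0,0.05,0,0,0,15,0,0,0,0,0,0,15,0.15,0,0,0,0,0,15,0.15,0,0,0,0,0,15,0.15,0,0,0,0,0,15,0,0,0,0,0,0,15]}}

```text
t: 11.25
tool_pos: [0.6125, 0.0009, 0.074]
tool_rot: [-2.069, -2.363, 0.0]
contact_force: [0.1, -0.4, -0.8]
opening: 0.0215
grip_force: 108.6
```

{"name": "jog_arm", "arguments": {"commands": [0.15,0,-0.01,0,0,0,15,0.15,0,-0.01,0,0,0,15,0.15,0,0,0,0,0,15,0,0,0,0,0,0,15]}}

```text
t: 11.75
tool_pos: [0.609, 0.0275, 0.0753]
tool_rot: [-2.07, -2.363, 0.0]
contact_force: [-0.1, -0.2, -1.1]
opening: 0.0212
grip_force: 108.6
```

Run:
```python
from h import *
p,r=pose(); print(p)
a=np.radians(YM); q=(p[:2]-OM)@np.array([[np.cos(a),-np.sin(a)],[np.sin(a),np.cos(a)]])*1e3; print("TCP machine",q)
tipx=q[0]+114; rr=85-tipx; print("r",rr)
A=np.radians(8); w=[]
zt=lambda an: 85.5-5.5+rr*np.sin(an)   # TCP height for blade top at the lid's underside
w=[(mw(tipx-114+rr*(1-np.cos(t)),q[1],zt(t)),down(97.5),15,2) for t in (.1,.2,.35,.5,.65,.8,.95,1.1)]
s=plan(w)
w=[(mw(tipx-114+rr*(1-np.cos(t)),q[1],zt(t)),down(97.5),15,2) for t in (1.25,1.4,1.55,1.65,1.75)]
plan(w,start=s)
```

```text
[0.60895831 0.02745908 0.07528381]
TCP machine [-163.05115496   -0.88341831]
r 134.05115496369731
0.01, 0, -0.15, 0, 0, 0.01, 15, 0, 0, -0.15, 0, 0, 0, 15, 0.02, 0, -0.11, 0, 0, 0, 15, 0.01, 0, -0.11, 0, 0, 0, 15, 0.05, 0, -0.16, 0, 0, 0, 15, 0.05, 0, -0.16, 0, 0, 0, 15, 0.07, 0, -0.15, 0, 0, 0, 15, 0.06, 0, -0.16, 0, 0, 0, 15, 0.09, 0, -0.14, 0, 0, 0, 15, 0.1, 0, -0.14, 0, 0, 0, 15, 0.11, 0, -0.13, 0, 0, 0, 15, 0.11, 0, -0.12, 0, 0, 0, 15, 0.13, 0, -0.11, 0, 0, 0, 15, 0.12, 0, -0.11, 0, 0, 0, 15, 0.15, 0, -0.08, 0, 0, 0, 15, 0.14, 0, -0.09, 0, 0, 0, 15
-- 16
end [0.5994 0.1    0.1995] [-2.071 -2.362  0.   ]
0.15, 0, -0.06, 0, 0, 0, 15, 0.16, 0, -0.07, 0, 0, 0, 15, 0.16, 0, -0.04, 0, 0, 0, 15, 0.16, 0, -0.04, 0, 0, 0, 15, 0.17, 0, -0.02, 0, 0, 0, 15, 0.17, 0, -0.01, 0, 0, 0, 15, 0.11, 0, 0, 0, 0, 0, 15, 0.11, 0, 0, 0, 0, 0, 15, 0.11, 0, 0.02, 0, 0, 0, 15, 0.11, 0, 0.01, 0, 0, 0, 15
-- 10
end [0.5884 0.1839 0.2121] [-2.071 -2.362  0.   ]
```

{"name": "jog_arm", "arguments": {"commands": [0,0,-0.15,0,0,0,15,0,0,-0.15,0,0,0,15,0.02,0,-0.12,0,0,0,15,0.02,0,-0.12,0,0,0,15,0.05,0,-0.16,0,0,0,15,0.05,0,-0.16,0,0,0,15,0,0,0,0,0,0,15]}}

```text
t: 12.62
tool_pos: [0.6089, 0.0352, 0.1286]
tool_rot: [2.07, 2.361, 0.003]
contact_force: [-2.1, -2.0, -2.5]
opening: 0.0214
grip_force: 108.5
```

```bash
cat >> h.py <<'E'
def lidangle(cam):
    d=eyes.get_image(cam); P=cloud(d); a=np.radians(YM); Q=P-np.array([OM[0],OM[1],0])
    M=np.stack([Q[...,0]*np.cos(a)+Q[...,1]*np.sin(a),-Q[...,0]*np.sin(a)+Q[...,1]*np.cos(a),Q[...,2]],-1)*1e3
    return d,M
E
python3 - <<'E'
from h import *
d,M=lidangle("side")
p,r=pose(); L=r.inv().apply((cloud(d)-p).reshape(-1,3)).reshape(M.shape)*1000
for s in(-1,1):
    m=(s*M[...,1]>35)&(s*M[...,1]<82)&(M[...,0]>-110)&(M[...,0]<60)&(M[...,2]>96); q=M[m]
    if len(q)>20: f=np.polyfit(q[:,0],q[:,2],1); print(len(q),f,"angle",-np.arctan(f[0]),q[:,0].min(),q[:,2].max())
m=(L[...,0]>45)&(L[...,0]<90)&(abs(L[...,1])<10)&(abs(L[...,2])<25);q=L[m];print("blade",len(q),np.polyfit(q[:,0],q[:,2],1))
save("side5.png",d["image"][100:260,150:360],3)
E
```

```text
211 [ -0.37627797 121.79785025] angle 0.3598906088929144 -50.841991703336944 142.0395109409313
471 [ -1.99292929 126.52289363] angle 1.10573056578703 -109.60145215834797 472.3161133565735
blade 105 [-0.22050567  8.67432479]
```

View pics/side5.png

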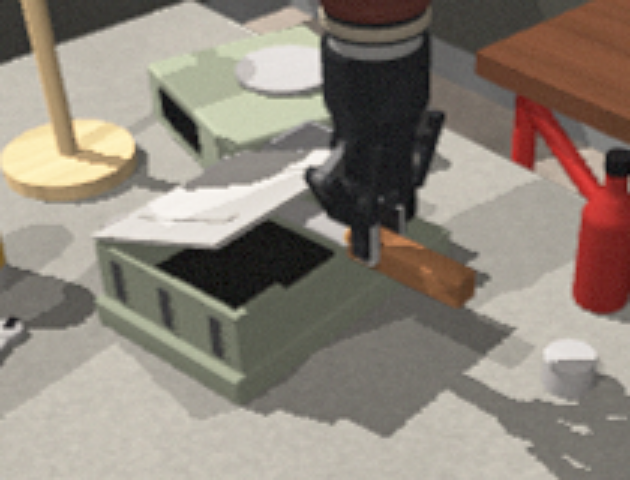

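The lid is up about 0.36 rad on the blade tip (crop: lid edge at (220,240), blade under it at (330,230)). I'm continuing along the arc.

{"name": "jog_arm", "arguments": {"commands": [0.07,0,-0.15,0,0,0,15,0.06,0,-0.16,0,0,0,15,0.09,0,-0.14,0,0,0,15,0.1,0,-0.14,0,0,0,15,0.11,0,-0.13,0,0,0,15,0.11,0,-0.12,0,0,0,15,0.13,0,-0.11,0,0,0,15,0.12,0,-0.11,0,0,0,15,0.15,0,-0.08,0,0,0,15,0.14,0,-0.09,0,0,0,15,0,0,0,0,0,0,15]}}

```text
t: 14.05
tool_pos: [0.5997, 0.1004, 0.2015]
tool_rot: [-2.07, -2.363, -0.002]
contact_force: [1.0, 0.7, -2.0]
opening: 0.0213
grip_force: 108.5
```

Run:
```python
from h import *
d,M=lidangle("side"); p,r=pose(); a=np.radians(YM)
print("TCP machine",(p[:2]-OM)@np.array([[np.cos(a),-np.sin(a)],[np.sin(a),np.cos(a)]])*1e3,p[2])
m=(M[...,1]>20)&(M[...,1]<82)&(M[...,0]>-60)&(M[...,0]<80)&(M[...,2]>110)&(M[...,2]<270); q=M[m]
f=np.polyfit(q[:,2],q[:,0],1); print(len(q),f,"angle",np.pi/2+np.arctan(f[0]),q[:,0].min(),np.percentile(q[:,2],99))
save("side6.png",d["image"][60:260,130:360],3)
```

```text
TCP machine [-89.65808439  -1.15809724] 0.2012536790868368
708 [ -0.47961493 121.49604314] angle 1.123589357965405 6.081023002552648 238.72962581860668
```

View pics/side6.png

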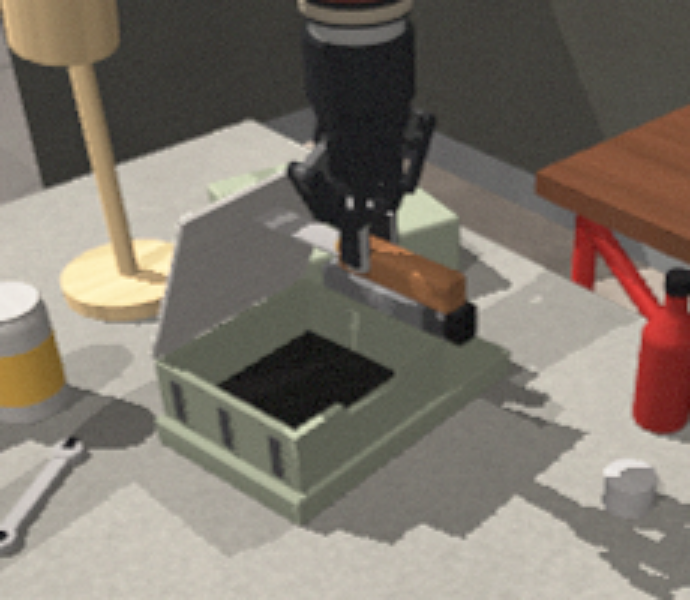

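The lid is at about 1.12 rad with the blade tip still pushing its underside. I'll keep going to fully open.

{"name": "jog_arm", "arguments": {"commands": [0.15,0,-0.06,0,0,0,15,0.16,0,-0.07,0,0,0,15,0.16,0,-0.04,0,0,0,15,0.16,0,-0.04,0,0,0,15,0.17,0,-0.02,0,0,0,15,0.17,0,-0.01,0,0,0,15,0.11,0,0,0,0,0,15,0.11,0,0,0,0,0,15,0.11,0,0.02,0,0,0,15,0.08,0,0.01,0,0,0,15,0,0,0,0,0,0,15]}}

```text
t: 15.48
tool_pos: [0.5887, 0.1822, 0.2133]
tool_rot: [-2.07, -2.362, -0.002]
contact_force: [0.5, -0.8, -2.1]
opening: 0.0214
grip_force: 108.7
```

```bash
cat >> h.py <<'E'
def lidfit(cam="side"):
    d,M=lidangle(cam); p,r=pose(); a=np.radians(YM)
    print("TCP machine",((p[:2]-OM)@np.array([[np.cos(a),-np.sin(a)],[np.sin(a),np.cos(a)]])*1e3).round(1),p[2].round(4))
    for s in(1,-1):
        m=(s*M[...,1]>20)&(s*M[...,1]<82)&(M[...,0]>70)&(M[...,0]<140)&(M[...,2]>110)&(M[...,2]<270); q=M[m]
        if len(q)>20: f=np.polyfit(q[:,2],q[:,0],1); print(len(q),"angle",np.pi/2+np.arctan(f[0]),"x at 180",np.polyval(f,180),np.percentile(q[:,2],99))
    return d
E
python3 -c "
from h import *
lidfit()"
```

```text
TCP machine [-7.2 -1.1] 0.2134
1252 angle 1.7513165903749919 x at 180 99.35357064298915 250.63997072451951
420 angle 1.7511938936911462 x at 180 99.60359001218701 240.10055415882624
```

{"name": "jog_arm", "arguments": {"commands": [0.08,0,0,0,0,0,15,0.05,0,0,0,0,0,15,0,0,0,0,0,0,15]}}

```text
t: 15.9
tool_pos: [0.5889, 0.1829, 0.2143]
tool_rot: [2.067, 2.352, -0.014]
contact_force: [0.6, -20.6, 1.5]
opening: 0.0214
grip_force: 109.1
```

```bash
python3 -c "
from h import *
lidfit()
plan([(mw(-60,0,215),down(97.5),15),(mw(-230,0,200),down(97.5),15),([.53,-.12,.16],down(50),15),([.4652,-.2446,.1],down(4.3),15)])"
```

```text
TCP machine [-6.3 -1.3] 0.2142
1250 angle 1.7514108386302154 x at 180 99.38801889545806 250.88893096745866
435 angle 1.7507749706572664 x at 180 99.5150129095558 238.9227991894509
-0.45, -0.01, 0, 0, 0.06, -0.01, 15, -0.44, -0.01, 0, 0, 0.07, -0.01, 15, -0.71, 0, 0.06, 0, 0, 0, 15, -0.71, 0, 0.06, 0, 0, 0, 15, -0.71, 0, 0.06, 0, 0, 0, 15, -0.71, 0, 0.07, 0, 0, 0, 15, -0.13, -0.18, 0.07, 0, 0, 0.92, 15, -0.14, -0.17, 0.08, 0, 0, 0.92, 15, -0.16, -0.15, 0.07, 0, 0, 0.92, 15, -0.17, -0.14, 0.07, 0, 0, 0.92, 15, -0.18, -0.12, 0.08, 0, 0, 0.92, 15, -0.2, -0.1, 0.07, 0, 0, 0.93, 15, -0.2, -0.09, 0.08, 0, 0, 0.92, 15, -0.21, -0.06, 0.07, 0, 0, 0.92, 15, -0.21, -0.05, 0.07, 0, 0, 0.92, 15, -0.25, 0.06, 0.11, 0, 0, 0.89, 15, -0.25, 0.08, 0.11, 0, 0, 0.88, 15, -0.24, 0.1, 0.11, 0, 0, 0.89, 15, -0.23, 0.12, 0.12, 0, 0, 0.88, 15, -0.22, 0.14, 0.11, 0, 0, 0.89, 15
-- 20
-0.21, 0.16, 0.11, 0, 0, 0.89, 15, -0.19, 0.18, 0.11, 0, 0, 0.88, 15, -0.17, 0.19, 0.11, 0, 0, 0.89, 15, -0.16, 0.21, 0.11, 0, 0, 0.88, 15
-- 4
end [ 0.4651 -0.2446  0.1001] [-3.139 -0.119  0.   ]
```

The force rises to 20 N with no further travel, so the lid is at its stop. I'm taking the blade back to the mat.

{"name": "jog_arm", "arguments": {"commands": [-0.45,0,0,0,0.06,0,15,-0.44,0,0,0,0.07,0,15,-0.71,0,0.06,0,0,0,15,-0.71,0,0.06,0,0,0,15,-0.71,0,0.06,0,0,0,15,-0.71,0,0.07,0,0,0,15,-0.13,-0.18,0.07,0,0,0.92,15,-0.14,-0.17,0.08,0,0,0.92,15,-0.16,-0.15,0.07,0,0,0.92,15,-0.17,-0.14,0.07,0,0,0.92,15,-0.18,-0.12,0.08,0,0,0.92,15,-0.2,-0.1,0.07,0,0,0.93,15,-0.2,-0.09,0.08,0,0,0.92,15,-0.21,-0.06,0.07,0,0,0.92,15,-0.21,-0.05,0.07,0,0,0.92,15,-0.25,0.06,0.11,0,0,0.89,15,-0.25,0.08,0.11,0,0,0.88,15,-0.24,0.1,0.11,0,0,0.89,15,-0.23,0.12,0.12,0,0,0.88,15,-0.22,0.14,0.11,0,0,0.89,15]}}

```text
t: 18.45
tool_pos: [0.4945, -0.1819, 0.1212]
tool_rot: [-3.058, -0.662, -0.004]
contact_force: [0.3, -0.1, -1.1]
opening: 0.0209
grip_force: 108.6
```

```bash
python3 -c "
from h import *
lidfit()
print(pose()[0])
plan([([.461,-.260,.08],down(3.5),15),([.461,-.260,.018],down(3.5),15,3)])"
```

```text
TCP machine [-356.6  141.4] 0.1201
756 angle 1.750983264138595 x at 180 99.23434147676724 212.03836531410838
119 angle 1.7468937603829915 x at 180 99.36138320497957 145.74223173546557
[ 0.49319908 -0.18296364  0.12012362]
-0.25, 0.24, 0.16, -0.03, 0, 0.91, 15, -0.24, 0.26, 0.17, -0.04, 0, 0.9, 15, -0.2, 0.28, 0.16, -0.03, 0, 0.91, 15, -0.19, 0.3, 0.17, -0.03, -0.01, 0.91, 15, 0, 0, 0.34, 0, 0, 0, 15, 0, 0, 0.35, 0, 0, 0, 15, 0.01, 0, 0.34, 0, 0, 0, 15
-- 7
end [ 0.4613 -0.26    0.0181] [-3.14e+00 -9.50e-02  1.00e-03]
```

{"name": "jog_arm", "arguments": {"commands": [-0.25,0.24,0.16,-0.03,0,0.91,15,-0.24,0.26,0.17,-0.03,0,0.9,15,-0.2,0.28,0.16,-0.03,0,0.91,15,-0.19,0.3,0.17,-0.03,0,0.91,15,0,0,0.3,0,0,0,15,0,0,0.3,0,0,0,15,0,0,0.2,0,0,0,15,0,0,0,0,0,0,15]}}

```text
t: 19.5
tool_pos: [0.4616, -0.2576, 0.0311]
tool_rot: [-3.136, -0.107, 0.002]
contact_force: [0.5, -0.2, -1.2]
opening: 0.0212
grip_force: 108.7
```

{"name": "jog_arm", "arguments": {"commands": [0,0,0.1,0,0,0,15,0,0,0.1,0,0,0,15,0,0,0.06,0,0,0,15,0,0,0,0,0,0,15]}}

```text
t: 20.0
tool_pos: [0.4621, -0.2587, 0.0168]
tool_rot: [-3.138, -0.105, -0.001]
contact_force: [-0.2, 0.5, -1.3]
opening: 0.0215
grip_force: 108.7
```

{"name": "jog_arm", "arguments": {"commands": [0,0,0.05,0,0,0,15,0,0,0,0,0,0,15,0,0,0,0,0,0,30,0,0,0,0,0,0,50,0,0,0,0,0,0,60,0,0,-0.5,0,0,0,60,0,0,-0.8,0,0,0,70,0,0,-0.8,0,0,0,85,0,0,-0.8,0,0,0,85,0,0,0,0,0,0,85], "newtons": 30}}

```text
t: 21.25
tool_pos: [0.4646, -0.2609, 0.1941]
tool_rot: [3.134, 0.105, 0.015]
contact_force: [0.1, -0.0, -0.4]
opening: 0.085
grip_force: 0.0
```

Run:
```python
from h import *
print(pose()[0],ctrl.get_obs()["opening"])
for c in ["top","wrist"]:
    for n in ["blade","mat","cup","stray1"]:
        d,P,o=see(c,n,.4)
        for k,Q in o[:3]:
            if len(Q)>3: print(c,n,round(k["p"],2),k["bbox"],np.median(Q,0).round(4),rect(Q))
        if n=="cup": 
            m=(P[...,2]>.068)&(P[...,2]<.085)&(abs(P[...,0]-.643)<.06)&(abs(P[...,1]+.245)<.06)
            if m.sum()>10: print("rim",cv2.minEnclosingCircle(P[m][:,:2].astype(np.float32)*1000),m.sum())
    save("w7_%s.png"%c,d["image"])
```

```text
[ 0.46461827 -0.26090736  0.19406255] 0.08497179746400078
top mat 0.82 [362.1, 174.1, 435.1, 302.7] [ 0.4929 -0.2455  0.0056] ((473.76507568359375, -264.3078308105469), (271.48236083984375, 132.24620056152344), 1.6436208486557007)
top mat 0.59 [371.8, 141.8, 404.1, 176.6] [ 0.6425 -0.2514  0.0432] ((641.30078125, -243.5526885986328), (61.94784164428711, 64.58859252929688), 43.08905029296875)
top cup 0.62 [365.2, 140.7, 411.0, 174.3] [ 0.6444 -0.2509  0.0439] ((641.9779663085938, -256.2550964355469), (64.5087890625, 90.97406005859375), 3.260572671890259)
rim ((642.219970703125, -244.0631561279297), 33.497406005859375) 233
top stray1 0.53 [388.0, 153.1, 398.1, 163.9] [ 0.6444 -0.2585  0.0308] ((648.6797485351562, -260.27923583984375), (20.749834060668945, 20.605030059814453), 12.621634483337402)
top stray1 0.42 [342.2, 202.6, 346.6, 212.1] [ 0.5428 -0.1493  0.0143] ((542.7891845703125, -149.57411193847656), (14.660669326782227, 15.721423149108887), 68.87928771972656)
wrist blade 0.6 [264.1, 64.0, 301.0, 284.2] [ 0.4928 -0.2581  0.0208] ((479.5104064941406, -258.503173828125), (200.6468048095703, 28.659826278686523), 3.182995557785034)
wrist mat 0.92 [216.0, 26.9, 364.6, 306.9] [ 0.5012 -0.271   0.005 ] ((475.3779602050781, -262.70233154296875), (271.856201171875, 131.12002563476562), 2.1172335147857666)
wrist cup 0.59 [242.4, 2.1, 310.6, 25.7] [ 0.6136 -0.2452  0.0373] ((619.5365600585938, -245.9818115234375), (17.31332015991211, 53.28032684326172), 9.558573722839355)
rim ((612.5822143554688, -244.369140625), 9.29921817779541) 65
wrist stray1 0.84 [151.5, 87.4, 179.4, 109.3] [ 0.5447 -0.15    0.0139] ((545.0479125976562, -148.28184509277344), (15.01162052154541, 17.150562286376953), 68.79938507080078)
wrist stray1 0.6 [151.4, 169.3, 174.4, 187.6] [ 0.4727 -0.1433  0.0138] ((471.7134704589844, -142.0625762939453), (17.470651626586914, 14.5165376663208), 78.57563781738281)
```

View pics/w7_wrist.png

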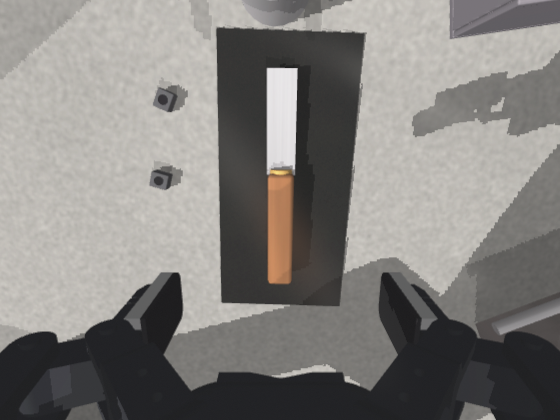

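The blade lies flat on the mat (handle (280,283) to (280,172), tip (282,67)). Strays remain at (165,99) and (161,179). The cup is next, taken from above near the rim.

Run:
```python
from h import *
plan([([.643,-.244,.17],down(97.5),85),([.643,-.244,.044],down(97.5),85,4)])
```

```text
0.18, 0, 0.02, 0, 0, -0.96, 85, 0.18, 0.01, 0.02, 0, 0, -0.96, 85, 0.17, 0.03, 0.01, 0, 0, -0.97, 85, 0.17, 0.05, 0.02, 0, 0, -0.96, 85, 0.17, 0.06, 0.02, 0, -0.01, -0.96, 85, 0.16, 0.08, 0.02, 0, 0, -0.96, 85, 0.15, 0.1, 0.02, 0, 0, -0.96, 85, 0.14, 0.11, 0.01, 0, 0, -0.96, 85, 0.13, 0.12, 0.02, 0, 0, -0.97, 85, 0.12, 0.13, 0.02, 0, 0, -0.96, 85, 0.1, 0.14, 0.02, 0, 0, -0.96, 85, 0.09, 0.16, 0.02, 0, 0, -0.96, 85, 0.07, 0.16, 0.01, 0, 0, -0.96, 85, 0.06, 0.17, 0.02, 0, -0.01, -0.96, 85, 0.05, 0.17, 0.02, 0, 0, -0.97, 85, 0.02, 0.18, 0.02, 0, 0, -0.96, 85, 0.01, 0.17, 0.01, 0, 0, -0.96, 85, 0, 0, 0.53, 0, 0, 0, 85, 0, 0, 0.52, 0, 0, 0, 85, 0, 0, 0.53, 0, 0, 0, 85
-- 20
0, 0, 0.52, 0, 0, 0, 85
-- 1
end [ 0.6427 -0.244   0.0443] [2.071 2.362 0.   ]
```

{"name": "jog_arm", "arguments": {"commands": [0.18,0,0.02,0,0,-0.96,85,0.18,0.01,0.02,0,0,-0.96,85,0.17,0.03,0.01,0,0,-0.97,85,0.17,0.05,0.02,0,0,-0.96,85,0.17,0.06,0.02,0,0,-0.96,85,0.16,0.08,0.02,0,0,-0.96,85,0.15,0.1,0.02,0,0,-0.96,85,0.14,0.11,0.01,0,0,-0.96,85,0.13,0.12,0.02,0,0,-0.97,85,0.12,0.13,0.02,0,0,-0.96,85,0.1,0.14,0.02,0,0,-0.96,85,0.09,0.16,0.02,0,0,-0.96,85,0.07,0.16,0.01,0,0,-0.96,85,0.06,0.17,0.02,0,0,-0.96,85,0.05,0.17,0.02,0,0,-0.97,85,0.02,0.18,0.02,0,0,-0.96,85,0.01,0.17,0.01,0,0,-0.96,85,0,0,0,0,0,0,85]}}

```text
t: 24.3
tool_pos: [0.643, -0.2438, 0.1702]
tool_rot: [-2.072, -2.361, -0.003]
contact_force: [0.9, -0.2, 0.5]
opening: 0.0851
grip_force: 0.0
```

Run:
```python
from h import *
print(pose()[0],ctrl.get_obs()["q"])
d=eyes.get_image("wrist");P=cloud(d)
m=(P[...,2]>.06)&(P[...,2]<.09)&(abs(P[...,0]-.643)<.06)&(abs(P[...,1]+.245)<.06)
q=P[m]; print("rim",cv2.minEnclosingCircle(q[:,:2].astype(np.float32)*1000),m.sum())
d=eyes.get_image("top");P=cloud(d)
m=(P[...,2]>.06)&(P[...,2]<.09)&(abs(P[...,0]-.643)<.05)&(abs(P[...,1]+.245)<.05)
print("rim top",cv2.minEnclosingCircle(P[m][:,:2].astype(np.float32)*1000),m.sum())
plan([([.643,-.244,.044],down(97.5),85,4)])
```

```text
[ 0.64303165 -0.24384854  0.17017769] [-0.47126691  0.23781575  1.51191315  0.00174082  1.39162474 -0.60191675]
rim ((644.1032104492188, -241.81800842285156), 33.58515167236328) 1956
rim top ((644.78564453125, -237.20147705078125), 32.536415100097656) 128
0, 0, 0.53, 0, 0, 0, 85, 0, 0, 0.52, 0, -0.01, -0.01, 85, 0, 0, 0.53, 0.01, 0, 0, 85, 0, 0.01, 0.52, 0, 0, 0, 85
-- 4
end [ 0.6431 -0.2438  0.0442] [-2.072 -2.361 -0.   ]
```

{"name": "jog_arm", "arguments": {"commands": [0.02,0.01,0.53,0,0,0,85,0,0,0.52,0,0,0,85,0,0,0.53,0,0,0,85,0,0,0.5,0,0,0,85,0,0,0,0,0,0,85]}}

```text
t: 25.02
tool_pos: [0.6406, -0.2415, 0.0422]
tool_rot: [-2.068, -2.356, -0.0]
contact_force: [-0.7, -0.7, 0.4]
opening: 0.0853
grip_force: 0.0
```

{"name": "jog_arm", "arguments": {"commands": [0,0,0,0,0,0,70,0,0,0,0,0,0,60,0,0,0,0,0,0,55,0,0,0,0,0,0,55,0,0,0,0,0,0,55,0,0,0,0,0,0,55], "newtons": 70}}

```text
t: 25.78
tool_pos: [0.6448, -0.2434, 0.0484]
tool_rot: [2.069, 2.359, 0.004]
contact_force: [-2.2, 0.7, 6.3]
opening: 0.0635
grip_force: 76.8
```

{"name": "jog_arm", "arguments": {"commands": [0,0,-0.3,0,0,0,55,0,0,-0.7,0,0,0,55,0,0,-0.8,0,0,0,55,0,0,-0.8,0,0,0,55,0,0,-0.7,0,0,0,55,0,0,0,0,0,0,55]}}

```text
t: 26.52
tool_pos: [0.645, -0.2437, 0.2499]
tool_rot: [2.065, 2.355, 0.007]
contact_force: [0.1, -0.1, -2.6]
opening: 0.0635
grip_force: 76.8
```

```bash
cat >> h.py <<'E'
def tcp(G,Q): return np.array(G)+Q.apply([0,0,.0187])
def tilt(deg): return down(YM)*R.from_euler("y",deg,degrees=True)
E
python3 - <<'E'
from h import *
p,r=pose(); print(p,ctrl.get_obs()["q"])
g=lambda a:tcp(mw(-10,0,270),tilt(a))
w=[(mw(-250,0,270),tilt(0),55),(g(0),tilt(0),55)]+[(g(a),tilt(a),55) for a in(15,30,45,60)]
plan(w)
E
```

```text
[ 0.6450137  -0.24366003  0.24992036] [-0.46973834  0.18533202  1.43816208  0.00178871  1.50787601 -0.60093873]
0.78, 0, -0.09, 0.02, 0.01, 0, 55, 0.77, -0.01, -0.08, 0.03, 0.01, 0, 55, 0.78, 0, -0.09, 0.02, 0.01, 0, 55, 0.78, -0.01, -0.08, 0.02, 0.01, 0, 55, 0.8, 0, 0.06, 0, 0, 0, 55, 0.8, 0, 0.06, 0, 0, 0, 55, 0.8, 0, 0.06, 0, 0, 0, 55, 0.8, 0, 0.07, 0, 0, 0, 55, 0.8, 0, 0.06, 0, 0, 0, 55, 0.03, 0, 0, 0, 0.87, 0, 55, 0.02, 0, -0.01, 0, 0.88, 0, 55, 0.03, 0, 0, 0, 0.87, 0, 55, 0.03, 0, 0, 0, 0.87, 0, 55, 0.02, 0, 0, 0, 0.88, 0, 55, 0.03, 0, 0, 0, 0.87, 0, 55, 0.03, 0, 0, 0, 0.87, 0, 55, 0.02, 0, -0.01, 0, 0.87, 0, 55, 0.03, 0, 0.01, 0, 0.88, 0, 55, 0.03, 0, 0, 0, 0.87, 0, 55, 0.03, 0, -0.01, 0, 0.87, 0, 55
-- 20
0.02, 0, 0, 0, 0.88, 0, 55
-- 1
end [0.5859 0.1949 0.2606] [-1.46  -1.666 -0.844]
```

{"name": "jog_arm", "arguments": {"commands": [0.78,0,-0.09,0.02,0.01,0,55,0.77,0,-0.08,0.03,0.01,0,55,0.78,0,-0.09,0.02,0.01,0,55,0.78,0,-0.08,0.02,0.01,0,55,0.8,0,0.06,0,0,0,55,0.8,0,0.06,0,0,0,55,0.8,0,0.06,0,0,0,55,0.8,0,0.07,0,0,0,55,0.8,0,0.06,0,0,0,55,0.03,0,0,0,0.87,0,55,0.02,0,0,0,0.88,0,55,0.03,0,0,0,0.87,0,55,0.03,0,0,0,0.87,0,55,0.02,0,0,0,0.88,0,55,0.03,0,0,0,0.87,0,55,0,0,0,0,0,0,55]}}

```text
t: 28.52
tool_pos: [0.5848, 0.1882, 0.2458]
tool_rot: [-1.784, -2.024, -0.468]
contact_force: [-0.6, 0.5, -2.5]
opening: 0.0633
grip_force: 77.0
```

Run:
```python
from h import *
p,r=pose(); print(p,r.as_rotvec(),np.round(ctrl.get_obs()["q"],3)); print("tool axes",r.as_matrix().T.round(3).tolist())
```

```text
[0.58482846 0.18819442 0.24578629] [-1.78414144 -2.02364269 -0.46813434] [-0.042  0.029  1.678  0.518  1.551 -0.209]
tool axes [[-0.105, 0.857, 0.504], [0.992, 0.129, -0.013], [-0.076, 0.498, -0.864]]
```

Run:
```python
from h import *
g=lambda x,z,a:tcp(mw(x,0,z),tilt(a))
w=[(g(-10,270,50),tilt(50),55),(g(-5,235,65),tilt(65),55),(g(-5,200,80),tilt(80),55)]
s=plan(w)
plan([(g(-5,195,95),tilt(95),55),(g(-5,195,113),tilt(113),55)],start=s)
```

```text
0.04, 0.01, -0.03, -0.02, 0.86, -0.02, 55, 0.05, 0.01, -0.03, -0.02, 0.86, -0.03, 55, 0.05, 0, -0.03, -0.03, 0.86, -0.02, 55, 0.05, 0.01, -0.02, -0.02, 0.86, -0.03, 55, -0.1, 0, 0.14, 0, 0.87, 0, 55, -0.12, 0, 0.13, 0, 0.88, 0, 55, -0.13, 0, 0.13, 0, 0.87, 0, 55, -0.15, 0, 0.08, 0, 0.87, 0, 55, -0.15, 0, 0.06, 0, 0.88, 0, 55, -0.16, 0, 0.05, 0, 0.87, 0, 55
-- 10
end [0.5849 0.2023 0.1971] [-1.23  -1.403 -1.033]
0, 0, 0, 0, 0.87, 0, 55, 0, 0, 0, 0, 0.88, 0, 55, -0.01, 0, 0, 0, 0.87, 0, 55, 0.02, 0, 0, 0, 0.78, 0, 55, 0.03, 0, 0, 0, 0.79, 0, 55, 0.02, 0, 0, 0, 0.78, 0, 55, 0.03, 0, 0, 0, 0.79, 0, 55
-- 7
end [0.5851 0.201  0.2023] [-0.834 -0.951 -1.261]
```

{"name": "jog_arm", "arguments": {"commands": [0.04,0.01,-0.03,-0.02,0.86,-0.02,55,0.05,0.01,-0.03,-0.02,0.86,-0.03,55,0.05,0,-0.03,-0.03,0.86,-0.02,55,0.05,0.01,-0.02,-0.02,0.86,-0.03,55,-0.1,0,0.14,0,0.87,0,55,-0.12,0,0.13,0,0.88,0,55,-0.13,0,0.13,0,0.87,0,55,-0.15,0,0.08,0,0.87,0,55,-0.15,0,0.06,0,0.88,0,55,-0.16,0,0.05,0,0.87,0,55,0,0,0,0,0,0,55]}}

```text
t: 29.9
tool_pos: [0.5848, 0.2041, 0.197]
tool_rot: [-1.229, -1.404, -1.029]
contact_force: [-0.9, -0.3, -2.7]
opening: 0.0634
grip_force: 77.2
```

Run:
```python
from h import *
p,r=pose(); print(p,np.round(ctrl.get_obs()["q"],3)); print("tool axes",r.as_matrix().T.round(3).tolist())
d=lidfit(); save("side8.png",d["image"][60:260,130:360],3)
g=lambda x,z,a:tcp(mw(x,0,z),tilt(a))
plan([(g(-5,195,95),tilt(95),55),(g(-5,195,113),tilt(113),55)])
```

```text
[0.58480369 0.20406959 0.19696334] [-0.229  0.347  1.759  1.229  1.784 -0.603]
tool axes [[-0.022, 0.173, 0.985], [0.991, 0.133, -0.001], [-0.132, 0.976, -0.174]]
TCP machine [15.  -0.8] 0.199
887 angle 1.7513418341006466 x at 180 99.2585262929303 232.6134319052347
40 angle 1.6862966606886054 x at 180 95.12399326010419 130.4835685142401
-0.01, 0, -0.01, -0.01, 0.88, 0.01, 55, -0.02, -0.01, 0, -0.01, 0.87, 0.01, 55, -0.01, 0, -0.01, -0.01, 0.88, 0, 55, 0.02, 0, 0, 0, 0.78, 0, 55, 0.03, 0, -0.01, 0, 0.79, 0, 55, 0.02, 0, 0, 0, 0.78, 0, 55, 0.03, 0, 0.01, 0, 0.79, 0.01, 55
-- 7
end [0.5854 0.2013 0.2026] [-0.835 -0.951 -1.261]
```

View pics/side8.png

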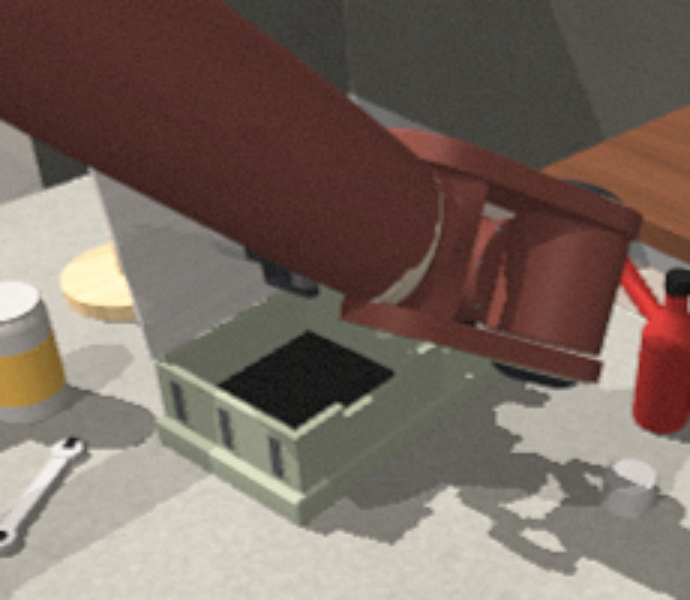

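Run:
```python
from h import *
g=lambda x,z,a:tcp(mw(x,0,z),tilt(a))
s=plan([(g(-5,210,95),tilt(95),55),(g(-5,220,110),tilt(110),55)])
print(s[1].as_matrix()[:,2])
```

```text
0.07, 0, -0.02, -0.01, 0.88, 0.01, 55, 0.07, -0.01, -0.01, -0.01, 0.87, 0.01, 55, 0.07, 0, -0.01, -0.01, 0.88, 0, 55, 0.08, 0, 0, 0, 0.87, 0, 55, 0.08, 0, 0.01, 0, 0.87, 0, 55, 0.08, 0, 0.01, 0, 0.87, 0, 55
-- 6
end [0.5854 0.2013 0.2261] [-0.871 -0.994 -1.244]
[-0.12241012  0.93180891  0.34168395]
```

{"name": "jog_arm", "arguments": {"commands": [0.07,0,-0.02,-0.01,0.88,0.01,55,0.07,0,-0.01,-0.01,0.87,0.01,55,0.07,0,-0.01,-0.01,0.88,0,55,0.08,0,0,0,0.87,0,55,0.08,0,0.01,0,0.87,0,55,0.08,0,0.01,0,0.87,0,55,0,0,0,0,0,0,55,0,0,0,0,0,0,55,0,0,0,0,0,0,55]}}

```text
t: 31.08
tool_pos: [0.5869, 0.2008, 0.2288]
tool_rot: [-0.868, -0.997, -1.248]
contact_force: [0.8, 0.4, -2.1]
opening: 0.064
grip_force: 77.3
```

Run:
```python
from h import *
p,r=pose(); o=ctrl.get_obs(); print(p,np.round(o["q"],3),o["contact_force"]); print("tool z",r.as_matrix()[:,2].round(3))
for c in("top","wrist"):
    d=eyes.get_image(c); save("pour_%s.png"%c,d["image"])
    for k in nets.silhouettes(c,"nut1"):
        Q=cloud(d)[k["mask"]]; print(c,k["p"],k["bbox"],np.nanmedian(Q,0))
```

```text
[0.5869338  0.20079662 0.22875221] [-0.215  0.541  1.739  1.628  2.054 -0.64 ] [ 0.82264936  0.38732594 -2.11732016]
tool z [-0.124  0.932  0.342]
wrist 0.96 [294.7, 241.9, 326.1, 272.4] [0.59991412 0.23269623 0.23747388]
wrist 0.8 [267.4, 263.2, 294.4, 294.7] [0.5840376  0.23541956 0.23111117]
wrist 0.63 [256.5, 271.4, 289.0, 308.8] [0.58066899 0.22209762 0.22099022]
wrist 0.6 [285.1, 260.9, 329.6, 304.4] [0.59872287 0.22270347 0.22489365]
wrist 0.56 [233.0, 246.5, 268.2, 288.5] [0.56650851 0.22958733 0.23278286]
```

View pics/pour_wrist.png

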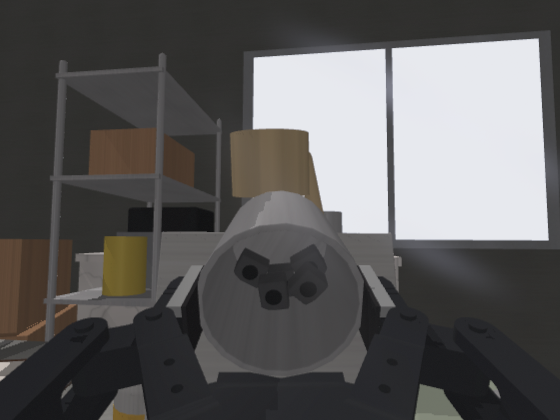

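The wrist view looks into the tipped cup. At least three or four nuts still sit at its bottom ((250,272), (273,297), (307,288)), so I'll tip further.

{"name": "jog_arm", "arguments": {"commands": [0.02,0,0,0,0.7,0,55,0.02,0,0,0,0.7,0,55,0,0,0,0,0,0,55,0,0,0,0,0,0,55,0,0,0,0,0,0,55]}}

```text
t: 31.9
tool_pos: [0.587, 0.1997, 0.2308]
tool_rot: [-0.769, -0.884, -1.292]
contact_force: [-0.0, -0.7, -1.7]
opening: 0.0635
grip_force: 77.2
```

```bash
cat >> h.py <<'E'
def nutsee():
    p,r=pose(); o=ctrl.get_obs(); print(p.round(4),np.round(o["q"],3),np.round(o["contact_force"],2),"toolz",r.as_matrix()[:,2].round(3))
    d=eyes.get_image("wrist")
    for k in nets.silhouettes("wrist","nut1"):
        if k["p"]>.3: print(round(k["p"],2),k["bbox"],np.nanmedian(cloud(d)[k["mask"]],0).round(3))
    return d
E
python3 -c "
from h import *
nutsee()"
```

```text
[0.587  0.1997 0.2308] [-0.192  0.602  1.731  1.744  2.127 -0.637] [-0.02 -0.67 -1.74] toolz [-0.116  0.875  0.47 ]
```

{"name": "jog_arm", "arguments": {"commands": [0,0,0,0,0.4,0,55,0,0,0,0,0,0,55,0,0,0,0,0,0,55,0,0,0,0,0,0,55]}}

```text
t: 32.5
tool_pos: [0.5867, 0.1999, 0.23]
tool_rot: [-0.742, -0.851, -1.302]
contact_force: [0.1, 0.3, -1.4]
opening: 0.0633
grip_force: 77.1
```

Run:
```python
from h import *
d=nutsee(); im=d["image"]; b=cv2.imread("pics/pour_wrist.png")[:,:,::-1]
for n,i in(("before",b),("now",im)): print(n,(i[225:345,225:335].max(2)<70).sum())
p,r=pose(); L=r.inv().apply((cloud(d)-p).reshape(-1,3)).reshape(420,560,3)*1e3
m=(abs(L[...,0])<20)&(abs(L[...,1])<20)&(L[...,2]>-40); m[345:]=0; print("depth in cup tool z pcts",np.percentile(L[m][:,2],[5,25,50,75,95]).round(1),m.sum())
save("cupin.png",im)
d=eyes.get_image("top"); P=cloud(d)
for k in nets.silhouettes("top","nut1")+nets.silhouettes("top","stray1"):
    print("top",round(k["p"],2),k["bbox"],np.nanmedian(P[k["mask"]],0).round(3))
d=eyes.get_image("side"); P=cloud(d)
for k in nets.silhouettes("side","nut1"):
    print("side",round(k["p"],2),k["bbox"],np.nanmedian(P[k["mask"]],0).round(3))
```

```text
[0.5867 0.1999 0.23  ] [-0.183  0.621  1.728  1.778  2.148 -0.635] [ 0.08  0.35 -1.41] toolz [-0.113  0.855  0.506]
0.53 [196.5, 189.9, 366.9, 377.0] [0.586 0.204 0.227]
before 4231
now 169
depth in cup tool z pcts [  6.9  43.7  44.3  45.  218.7] 4345
top 0.63 [338.2, 238.9, 345.6, 243.1] [ 0.47  -0.142  0.014]
top 0.49 [341.4, 202.2, 347.7, 211.6] [ 0.543 -0.149  0.014]
top 0.3 [297.6, 119.3, 316.7, 140.1] [ 0.717 -0.078  0.031]
side 0.52 [305.2, 274.0, 315.8, 283.3] [ 0.544 -0.151  0.009]
side 0.3 [172.3, 95.3, 217.2, 174.2] [0.504 0.268 0.122]
```

The cup is empty: its flat bottom shows in the depth and no nuts are left in it. I'm bringing it upright and back.

Run:
```python
from h import *
g=lambda x,z,a:tcp(mw(x,0,z),tilt(a))
s=plan([(g(-8,255,80),tilt(80),55),(g(-15,270,40),tilt(40),55)])
s=plan([(g(-50,270,0),tilt(0),55),(mw(-250,0,240),tilt(0),55),([.6448,-.2434,.12],down(YM),55),([.6448,-.2434,.065],down(YM),55,2)],start=s)
```

```text
0.04, 0, 0.02, 0, -0.88, 0.01, 55, 0.04, -0.01, 0.02, 0, -0.88, 0, 55, 0.04, 0, 0.02, 0, -0.88, 0.01, 55, 0.05, 0, 0.01, 0, -0.88, 0, 55, 0.04, 0, 0, 0, -0.89, 0.01, 55, 0.05, -0.01, 0.01, 0, -0.88, 0, 55, 0.04, 0, 0, 0, -0.88, 0.01, 55, 0.05, 0, -0.01, 0.01, -0.88, 0, 55, 0, 0, -0.03, 0, -0.87, 0, 55, 0, 0, -0.03, 0, -0.87, 0, 55, 0, 0, -0.03, 0, -0.88, 0, 55, 0, 0, -0.03, 0, -0.87, 0, 55, -0.01, 0, -0.02, 0, -0.87, 0, 55, -0.01, 0, -0.03, 0, -0.87, 0, 55, -0.01, 0, -0.03, 0, -0.88, 0, 55, -0.02, 0, -0.02, 0, -0.87, 0, 55
-- 16
end [0.5873 0.1859 0.2554] [-1.68  -1.917 -0.612]
-0.08, 0, -0.06, 0, -0.87, 0, 55, -0.08, 0, -0.05, 0, -0.88, 0, 55, -0.09, 0, -0.04, 0, -0.87, 0, 55, -0.1, 0, -0.03, 0, -0.87, 0, 55, -0.09, 0, -0.03, 0, -0.87, 0, 55, -0.1, 0, -0.01, 0, -0.88, 0, 55, -0.09, 0, -0.01, 0, -0.87, 0, 55, -0.1, 0, 0, 0, -0.87, 0, 55, -0.83, 0, 0.05, 0, 0, 0, 55, -0.84, 0, 0.04, 0, 0, 0, 55, -0.83, 0, 0.05, 0, 0, 0, 55, -0.84, 0, 0.05, 0, 0, 0, 55, -0.62, 0, 0.4, 0, 0, 0, 55, -0.62, 0, 0.4, 0, 0, 0, 55, -0.62, 0.01, 0.4, 0, 0, 0, 55, -0.62, 0, 0.4, 0, 0, 0, 55, -0.62, 0, 0.4, 0, 0, 0, 55, 0, 0, 0.46, 0, 0, 0, 55, 0, 0, 0.45, 0, 0, 0, 55
-- 19
end [ 0.6447 -0.2434  0.0652] [-2.071 -2.362 -0.   ]
```

{"name": "jog_arm", "arguments": {"commands": [0.04,0,0.02,0,-0.88,0.01,55,0.04,0,0.02,0,-0.88,0,55,0.04,0,0.02,0,-0.88,0.01,55,0.05,0,0.01,0,-0.88,0,55,0.04,0,0,0,-0.89,0.01,55,0.05,-0.01,0.01,0,-0.88,0,55,0.04,0,0,0,-0.88,0.01,55,0.05,0,-0.01,0.01,-0.88,0,55,0,0,-0.03,0,-0.87,0,55,0,0,-0.03,0,-0.87,0,55,0,0,-0.03,0,-0.88,0,55,0,0,-0.03,0,-0.87,0,55,-0.01,0,-0.02,0,-0.87,0,55,-0.01,0,-0.03,0,-0.87,0,55,-0.01,0,-0.03,0,-0.88,0,55,-0.02,0,-0.02,0,-0.87,0,55]}}

```text
t: 34.85
tool_pos: [0.5876, 0.1859, 0.2553]
tool_rot: [-1.682, -1.919, -0.609]
contact_force: [0.3, 0.5, -0.3]
opening: 0.0633
grip_force: 77.0
```

{"name": "jog_arm", "arguments": {"commands": [-0.08,0,-0.06,0,-0.87,0,55,-0.08,0,-0.05,0,-0.88,0,55,-0.09,0,-0.04,0,-0.87,0,55,-0.1,0,-0.03,0,-0.87,0,55,-0.09,0,-0.03,0,-0.87,0,55,-0.1,0,-0.01,0,-0.88,0,55,-0.09,0,-0.01,0,-0.87,0,55,-0.1,0,0,0,-0.87,0,55,-0.83,0,0.05,0,0,0,55,-0.84,0,0.04,0,0,0,55,-0.83,0,0.05,0,0,0,55,-0.84,0,0.05,0,0,0,55,-0.62,0,0.4,0,0,0,55,-0.62,0,0.4,0,0,0,55,-0.62,0.01,0.4,0,0,0,55,-0.62,0,0.4,0,0,0,55,-0.62,0,0.4,0,0,0,55,0,0,0,0,0,0,55]}}

```text
t: 37.1
tool_pos: [0.6431, -0.2445, 0.1161]
tool_rot: [-2.071, -2.354, 0.002]
contact_force: [0.4, 0.4, -1.0]
opening: 0.0637
grip_force: 77.0
```

Run:
```python
from h import *
d=lidfit("top")
p,r=pose(); print(p,r.as_rotvec())
plan([([.6448,-.2434,.12],down(YM),55),([.6448,-.2434,.06],down(YM),55,2)])
P=cloud(d); save("tub.png",d["image"][90:260,100:260],3)
for n in("nut1",):
  for k in nets.silhouettes("top",n): print(n,round(k["p"],2),k["bbox"],np.nanmedian(P[k["mask"]],0).round(3))
```

```text
TCP machine [-4.362e+02 -3.000e-01] 0.1178
2168 angle 1.756480853406824 x at 180 98.7327422896829 254.2300938931274
2081 angle 1.7567825079803996 x at 180 99.1054162091875 254.05971399117612
[ 0.6439959  -0.24342827  0.11780186] [-2.07023643e+00 -2.35714902e+00  5.46428828e-05]
0, 0.01, -0.04, -0.03, -0.03, -0.01, 55, 0, 0, 0.5, 0, 0, 0, 55, 0, 0, 0.5, 0, 0, 0, 55
-- 3
end [ 0.6446 -0.2433  0.0602] [-2.072 -2.361 -0.   ]
nut1 0.61 [208.0, 175.6, 216.1, 180.6] [0.614 0.125 0.05 ]
nut1 0.61 [60.5, 128.1, 138.9, 245.1] [0.57  0.288 0.191]
nut1 0.59 [200.7, 181.5, 211.1, 192.3] [0.592 0.139 0.048]
nut1 0.56 [206.5, 187.6, 218.8, 193.7] [0.579 0.117 0.063]
```

View pics/tub.png

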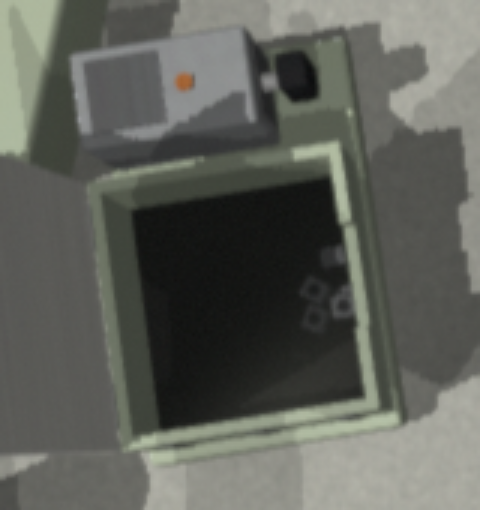

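The tub shows four or more nuts near its front wall ((333,257), (314,290), (315,318), (343,302)). I'm setting the cup down.

{"name": "jog_arm", "arguments": {"commands": [0,0,0.4,-0.03,-0.03,0,55,0,0,0.4,0,0,0,55,0,0,0.2,0,0,0,55,0,0,0,0,0,0,55]}}

```text
t: 37.7
tool_pos: [0.6445, -0.2424, 0.0582]
tool_rot: [2.069, 2.362, -0.0]
contact_force: [0.3, 0.1, -2.0]
opening: 0.0635
grip_force: 77.0
```

{"name": "jog_arm", "arguments": {"commands": [0,0,0.1,0,0,0,55,0,0,0.05,0,0,0,55,0,0,0,0,0,0,55]}}

```text
t: 38.08
tool_pos: [0.6454, -0.2434, 0.0508]
tool_rot: [2.068, 2.359, 0.001]
contact_force: [-0.7, 0.6, -1.2]
opening: 0.0635
grip_force: 77.0
```

{"name": "jog_arm", "arguments": {"commands": [0,0,0.03,0,0,0,55,0,0,0.02,0,0,0,55,0,0,0,0,0,0,55]}}

```text
t: 38.45
tool_pos: [0.6456, -0.2437, 0.0485]
tool_rot: [2.068, 2.359, 0.0]
contact_force: [-1.8, 0.0, 1.3]
opening: 0.0635
grip_force: 77.2
```

{"name": "jog_arm", "arguments": {"commands": [0,0,0,0,0,0,66,0,0,0,0,0,0,75,0,0,0,0,0,0,85,0,0,-0.3,0,0,0,85,0,0,-0.7,0,0,0,85,0,0,-0.8,0,0,0,85,0,0,0,0,0,0,85], "newtons": 30}}

```text
t: 39.33
tool_pos: [0.6485, -0.2448, 0.1642]
tool_rot: [2.06, 2.35, 0.005]
contact_force: [0.9, -0.5, 0.3]
opening: 0.0849
grip_force: 0.0
```

```bash
cat >> h.py <<'E'
def strays(c):
    d,P,o=see(c,"stray1",.25)
    for k,Q in o:
        t=Q[Q[:,2]>.009] if len(Q) else Q
        if len(t)>8: print(c,round(k["p"],2),np.round(k["bbox"]),np.median(Q,0).round(4),"top",rect(t))
    return d,P
E
python3 - <<'E'
from h import *
print(pose()[0],ctrl.get_obs()["opening"])
for c in("top","side"): d,P=strays(c)
d,P,o=see("top","cup"); m=(P[...,2]>.068)&(P[...,2]<.085)&(abs(P[...,0]-.643)<.05)&(abs(P[...,1]+.245)<.05)
print("rim",cv2.minEnclosingCircle(P[m][:,:2].astype(np.float32)*1000),np.median(P[m][:,2]),P[m][:,2].std())
plan([([.535,-.149,.13],down(69),50)])
E
```

```text
[ 0.64853262 -0.2448222   0.16419681] 0.08485630912972308
top 0.53 [337. 238. 349. 246.] [ 0.4702 -0.1441  0.014 ] top ((469.6048889160156, -143.50157165527344), (16.419343948364258, 14.39661979675293), 74.73577117919922)
top 0.39 [340. 200. 347. 213.] [ 0.5427 -0.1494  0.0141] top ((543.2273559570312, -149.7686309814453), (14.631741523742676, 16.396081924438477), 69.29264831542969)
top 0.39 [200. 183. 208. 191.] [0.5919 0.1385 0.0481] top ((592.369384765625, 139.02310180664062), (15.15050220489502, 13.033236503601074), 61.733009338378906)
side 0.4 [283. 288. 294. 302.] [ 0.4686 -0.1455  0.0107] top ((469.9822998046875, -143.77407836914062), (16.342002868652344, 13.06505298614502), 77.0931625366211)
side 0.38 [304. 274. 318. 284.] [ 0.5431 -0.1537  0.011 ] top ((543.313232421875, -150.190185546875), (13.540385246276855, 15.15767765045166), 73.1874771118164)
rim ((650.1264038085938, -231.42367553710938), 29.89541244506836) 0.0758336702901819 0.0027219990849293822
0.3, -0.27, 0.07, 0, 0, 0.83, 50, 0.27, -0.29, 0.06, 0, 0, 0.83, 50, 0.25, -0.31, 0.07, 0, 0, 0.83, 50, 0.23, -0.33, 0.06, 0, 0.01, 0.83, 50, 0.19, -0.35, 0.07, 0, 0, 0.83, 50, 0.16, -0.36, 0.06, 0, 0, 0.83, 50
-- 6
end [ 0.535  -0.1493  0.1302] [2.589e+00 1.779e+00 1.000e-03]
```

{"name": "jog_arm", "arguments": {"commands": [0.3,-0.25,0.07,0,0,0.83,50,0.27,-0.27,0.06,0,0,0.83,50,0.25,-0.29,0.07,0,0,0.83,50,0.23,-0.31,0.06,0,0,0.83,50,0.19,-0.33,0.07,0,0,0.83,50,0.16,-0.3,0.06,0,0,0.83,50,0,0,0,0,0,0,50]}}

```text
t: 40.5
tool_pos: [0.544, -0.1501, 0.1301]
tool_rot: [2.586, 1.781, -0.001]
contact_force: [1.2, 0.2, -0.2]
opening: 0.0504
grip_force: 0.0
```

Run:
```python
from h import *
print(pose()[0])
d,P=strays("wrist")
for t in ([.544,-.149],):
    plan([([*t,.06],down(69),45),([*t,.010],down(69),45,2)])
```

```text
[ 0.54402823 -0.15006103  0.13009834]
wrist 0.95 [183. 217. 209. 244.] [ 0.4729 -0.1402  0.0136] top ((471.3239440917969, -141.2674560546875), (17.24626350402832, 15.621642112731934), 76.54225158691406)
wrist 0.55 [266. 194. 292. 219.] [ 0.5458 -0.1462  0.0136] top ((545.2738037109375, -147.28024291992188), (15.063618659973145, 16.984663009643555), 69.28191375732422)
0.01, -0.02, 0.59, 0.02, 0.01, 0.01, 45, 0.02, -0.02, 0.6, 0.02, 0, 0, 45, 0, 0, 0.42, 0, 0, 0, 45, 0, 0, 0.41, 0, 0, 0, 45
-- 4
end [ 0.5441 -0.1489  0.0102] [-2.589e+00 -1.780e+00  1.000e-03]
```

{"name": "jog_arm", "arguments": {"commands": [0.02,0,0.6,0.02,0,0,45,0.02,0,0.6,0.02,0,0,45,0,0,0.42,0,0,0,45,0,0,0.4,0,0,0,45,0,0,0,0,0,0,45]}}

```text
t: 41.22
tool_pos: [0.5452, -0.1489, 0.0083]
tool_rot: [-2.586, -1.778, 0.006]
contact_force: [0.3, -0.1, 0.4]
opening: 0.0454
grip_force: 0.0
```

{"name": "jog_arm", "arguments": {"commands": [0.01,0,0.05,0,0,0,45,0,0,0,0,0,0,20,0,0,0,0,0,0,8,0,0,0,0,0,0,8,0,0,0,0,0,0,8,0,0,0,0,0,0,8,0,0,-0.4,0,0,0,8,0,0,-0.8,0,0,0,8,0,0,-0.8,0,0,0,8,0,0,-0.8,0,0,0,8], "newtons": 50}}

```text
t: 42.48
tool_pos: [0.5462, -0.148, 0.1764]
tool_rot: [-2.589, -1.779, 0.002]
contact_force: [1.3, 0.1, -0.8]
opening: 0.0146
grip_force: 48.8
```

Run:
```python
from h import *
print(pose()[0])
d=nutsee()
s=plan([([.60,-.02,.17],down(69),8),(mw(-60,10,170),down(85),8),(mw(10,10,150),down(85),8),(mw(10,10,95),down(85),8,2)])
```

```text
[ 0.54615443 -0.14799699  0.17643503]
[ 0.5462 -0.148   0.1764] [-3.960e-01 -4.700e-02  1.806e+00 -1.000e-03  1.384e+00 -2.900e-02] [ 1.28  0.05 -0.79] toolz [-0.001 -0.001 -1.   ]
0.65 [375.5, 216.6, 481.5, 317.0] [ 0.65  -0.253  0.049]
0.77, 0, 0.07, 0.04, 0, 0, 8, 0.77, 0, 0.07, 0.04, 0.01, 0, 8, 0.77, 0, 0.07, 0.04, 0, 0, 8, 0.74, -0.37, 0, 0, 0, -0.93, 8, 0.77, -0.31, 0, 0, 0, -0.93, 8, 0.8, -0.23, 0, 0, 0, -0.93, 8, 0.57, -0.13, 0.17, 0, 0, 0, 8, 0.57, -0.12, 0.16, 0, 0, 0, 8, 0, 0, 0.46, 0, 0, 0, 8, 0, 0, 0.46, 0, 0, 0, 8
-- 10
end [0.5756 0.1978 0.0949] [-2.316e+00 -2.122e+00  1.000e-03]
```

{"name": "jog_arm", "arguments": {"commands": [0.77,0,0.07,0.04,0,0,8,0.77,0,0.07,0.04,0.01,0,8,0.77,0,0.07,0.04,0,0,8,0.74,-0.37,0,0,0,-0.93,8,0.77,-0.31,0,0,0,-0.93,8,0.8,-0.23,0,0,0,-0.93,8,0.57,-0.13,0.17,0,0,0,8,0.57,-0.12,0.16,0,0,0,8,0,0,0.5,0,0,0,8,0,0,0.6,0,0,0,8,0,0,0,0,0,0,8]}}

```text
t: 43.95
tool_pos: [0.5676, 0.1989, 0.0735]
tool_rot: [-2.305, -2.112, 0.021]
contact_force: [0.2, -0.2, -0.1]
opening: 0.0143
grip_force: 48.9
```

{"name": "jog_arm", "arguments": {"commands": [0,0,0,0,0,0,25,0,0,0,0,0,0,40,0,0,0,0,0,0,45,0,0,-0.7,0,0,0,45,0,0,-0.8,0,0,0,45,0,0,-0.3,0,0,0,45]}}

```text
t: 44.7
tool_pos: [0.5746, 0.1994, 0.1912]
tool_rot: [-2.311, -2.117, -0.001]
contact_force: [0.6, 0.4, 0.3]
opening: 0.0449
grip_force: 0.0
```

Run:
```python
from h import *
print(pose()[0])
for c in("top",): d,P=strays(c)
plan([(mw(-100,10,170),down(85),45),([.472,-.12,.14],down(77),45),([.4715,-.142,.12],down(77),45)])
```

```text
[0.57459213 0.19944689 0.19121641]
top 0.61 [340. 239. 347. 245.] [ 0.4703 -0.1427  0.0142] top ((470.3857116699219, -143.37522888183594), (15.203948974609375, 12.836020469665527), 87.01336669921875)
-0.61, 0.14, 0.11, -0.02, -0.02, 0, 45, -0.6, 0.14, 0.1, -0.02, -0.01, 0, 45, -0.61, 0.14, 0.11, -0.02, -0.02, 0, 45, -0.73, -0.33, 0.1, 0, 0, 0.28, 45, -0.73, -0.31, 0.1, 0, 0, 0.28, 45, -0.75, -0.29, 0.1, 0, 0, 0.28, 45, -0.75, -0.27, 0.1, 0, 0, 0.27, 45, -0.76, -0.24, 0.1, 0, 0, 0.28, 45, -0.36, 0.07, 0.33, 0, 0, 0, 45
-- 9
end [ 0.4714 -0.1423  0.1202] [ 2.458  1.956 -0.   ]
```

{"name": "jog_arm", "arguments": {"commands": [-0.61,0.14,0.11,-0.02,-0.02,0,45,-0.6,0.14,0.1,-0.02,-0.01,0,45,-0.61,0.14,0.11,-0.02,-0.02,0,45,-0.73,-0.33,0.1,0,0,0.28,45,-0.73,-0.31,0.1,0,0,0.28,45,-0.75,-0.29,0.1,0,0,0.28,45,-0.75,-0.27,0.1,0,0,0.27,45,-0.76,-0.24,0.1,0,0,0.28,45,-0.36,0.07,0.33,0,0,0,45,0,0,0,0,0,0,45]}}

```text
t: 46.05
tool_pos: [0.4666, -0.1427, 0.1141]
tool_rot: [-2.454, -1.947, 0.013]
contact_force: [0.8, -0.0, -1.0]
opening: 0.045
grip_force: 0.0
```

Run:
```python
from h import *
print(pose()[0])
d,P=strays("wrist")
plan([([.4712,-.1418,.06],down(77),45),([.4712,-.1418,.008],down(77),45,2)])
```

```text
[ 0.46661527 -0.14270748  0.11412244]
wrist 0.79 [277. 197. 299. 224.] [ 0.4717 -0.1397  0.0138] top ((471.2837829589844, -140.91929626464844), (16.875274658203125, 14.533687591552734), 77.68668365478516)
0.01, 0.03, 0.47, -0.04, 0.01, 0, 45, 0, 0.02, 0.47, -0.04, 0.01, 0, 45, 0, 0, 0.43, 0, 0, 0, 45, 0, 0, 0.44, 0, 0, 0, 45
-- 4
end [ 0.4712 -0.142   0.0078] [-2.458 -1.955 -0.   ]
```

{"name": "jog_arm", "arguments": {"commands": [0.02,0.04,0.47,-0.04,0.01,0,45,0,0.03,0.47,-0.04,0.01,0,45,0,0,0.43,0,0,0,45,0,0,0.42,0,0,0,45,0,0,0,0,0,0,45]}}

```text
t: 46.78
tool_pos: [0.4722, -0.1408, 0.0086]
tool_rot: [-2.455, -1.957, 0.001]
contact_force: [0.5, 0.6, -0.0]
opening: 0.0446
grip_force: 0.0
```

{"name": "jog_arm", "arguments": {"commands": [0,0,0.05,0,0,0,45,0,0,0,0,0,0,20,0,0,0,0,0,0,8,0,0,0,0,0,0,8,0,0,0,0,0,0,8,0,0,0,0,0,0,8,0,0,-0.4,0,0,0,8,0,0,-0.8,0,0,0,8,0,0,-0.8,0,0,0,8,0,0,-0.8,0,0,0,8], "newtons": 50}}

```text
t: 48.02
tool_pos: [0.4727, -0.1423, 0.1766]
tool_rot: [2.457, 1.955, 0.001]
contact_force: [0.2, -0.4, -1.3]
opening: 0.0124
grip_force: 48.9
```

Run:
```python
from h import *
print(pose()[0],ctrl.get_obs()["opening"])
s=plan([([.52,-.02,.17],down(77),8),(mw(-80,10,170),down(85),8),(mw(10,-5,150),down(85),8),(mw(10,-5,80),down(85),8,2)])
```

```text
[ 0.47273047 -0.14229989  0.17660709] 0.01240146470933907
0.72, 0.1, 0.04, 0.01, 0, 0, 8, 0.72, 0.11, 0.03, 0.01, 0, 0, 8, 0.72, 0.1, 0.04, 0, 0.01, 0, 8, 0.78, 0.2, 0, 0, 0, -0.46, 8, 0.77, 0.24, 0, 0, 0, -0.47, 8, 0.76, 0.28, 0, 0, 0, -0.46, 8, 0.76, -0.04, 0.17, 0, 0, 0, 8, 0.76, -0.04, 0.16, 0, 0, 0, 8, 0, 0, 0.59, 0, 0, 0, 8, 0, 0, 0.58, 0, 0, 0, 8
-- 10
end [0.5906 0.1998 0.08  ] [2.317e+00 2.122e+00 1.000e-03]
```

{"name": "jog_arm", "arguments": {"commands": [0.72,0.1,0.04,0.01,0,0,8,0.72,0.11,0.03,0.01,0,0,8,0.72,0.1,0.04,0,0.01,0,8,0.78,0.2,0,0,0,-0.46,8,0.77,0.24,0,0,0,-0.47,8,0.76,0.28,0,0,0,-0.46,8,0.76,-0.04,0.17,0,0,0,8,0.76,-0.04,0.16,0,0,0,8,0,0,0.59,0,0,0,8,0,0,0.58,0,0,0,8,0,0,0,0,0,0,8]}}

```text
t: 49.4
tool_pos: [0.588, 0.1992, 0.0747]
tool_rot: [-2.313, -2.12, 0.01]
contact_force: [-0.1, 0.7, -0.3]
opening: 0.0129
grip_force: 48.9
```

{"name": "jog_arm", "arguments": {"commands": [0,0,0,0,0,0,25,0,0,0,0,0,0,40,0,0,0,0,0,0,45,0,0,-0.7,0,0,0,45,0,0,-0.8,0,0,0,45,0,0,-0.6,0,0,0,45,-0.6,0,0,0,0,0,30,-0.8,0,0,0,0,0,10,-0.8,0,0,0,0,0,0,-0.8,0,0,0,0,0,0,-0.8,0,0,0,0,0,0,-0.8,0,0,0,0,0,0,0,0,0,0,0,0,0]}}

```text
t: 51.02
tool_pos: [0.5668, -0.0781, 0.2057]
tool_rot: [2.32, 2.116, 0.002]
contact_force: [0.4, -0.3, -0.0]
opening: -0.0001
grip_force: 0.0
```

Run:
```python
from h import *
print(pose()[0],ctrl.get_obs()["opening"])
d=lidfit("top"); save("top9.png",d["image"],1.4)
for c in("top","side"):
    for n in("stray1","blade","mat","cup"):
        d,P,o=see(c,n,.3)
        for k,Q in o:
            if len(Q)>5: print(c,n,round(k["p"],2),np.round(k["bbox"]),np.median(Q,0).round(3),rect(Q))
```

```text
[ 0.56680468 -0.07807633  0.20572445] -7.041713958513897e-05
TCP machine [-260.6   54.4] 0.2056
2167 angle 1.756536126752774 x at 180 98.74559327578892 254.22986506279508
2079 angle 1.7559896910429849 x at 180 99.10552871914328 254.01402337185985
top blade 0.74 [399. 200. 412. 295.] [ 0.448 -0.268  0.024] ((453.0240478515625, -273.25189208984375), (198.0038299560547, 33.976806640625), 1.1506719589233398)
top mat 0.7 [371. 175. 435. 305.] [ 0.444 -0.295  0.006] ((473.1070251464844, -218.66552734375), (271.6176452636719, 228.2128143310547), 1.6343368291854858)
top cup 0.61 [405. 151. 412. 160.] [ 0.635 -0.273  0.074] ((634.5380249023438, -272.8050537109375), (2.537090301513672, 18.908353805541992), 70.97644805908203)
side stray1 0.45 [230. 181. 238. 190.] [0.592 0.192 0.043] ((594.174072265625, 195.63766479492188), (17.442808151245117, 13.934066772460938), 73.41099548339844)
side stray1 0.42 [219. 186. 227. 194.] [0.572 0.193 0.041] ((577.0890502929688, 204.0827178955078), (33.76784896850586, 18.815982818603516), 61.747283935546875)
side blade 0.65 [284. 303. 366. 379.] [ 0.435 -0.272  0.02 ] ((460.593505859375, -263.7977294921875), (213.08474731445312, 36.57166290283203), 0.21432998776435852)
side mat 0.93 [255. 276. 400. 408.] [ 0.458 -0.281  0.003] ((478.5238037109375, -262.13555908203125), (277.0601501464844, 135.02951049804688), 1.5574493408203125)
side cup 0.81 [365. 244. 398. 293.] [ 0.636 -0.246  0.047] ((682.4903564453125, -223.35031127929688), (152.27523803710938, 71.91748046875), 25.02705955505371)
side cup 0.41 [284. 306. 364. 379.] [ 0.433 -0.272  0.025] ((454.1282958984375, -265.12353515625), (33.830116271972656, 199.20799255371094), 89.98759460449219)
```

View pics/top9.png

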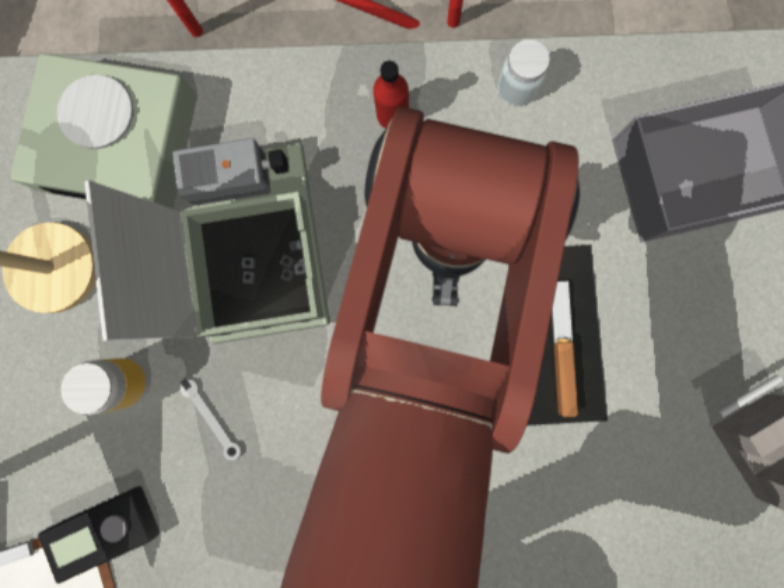

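The strays are in the tub (two new at (248,265) and (248,277), the others near (290,262)). The blade was knocked slightly but still lies flat on the mat ((562,283) to (568,415)). I'm shutting the lid from behind with tilted, closed fingers.

Run:
```python
from h import *
T=tilt(30)
s=plan([(mw(-150,0,310),tilt(12),0),(mw(80,0,345),T,0),(mw(165,0,330),T,0),(mw(160,0,238),T,0,3)])
tz=np.array([.5,-.866])
def path(a):
    n=np.array([np.sin(a),np.cos(a)]); u=np.array([-np.cos(a),np.sin(a)]); h=np.array([85,85.5])
    if a>=1.05: return h+170*u+6*n+25*tz+11*np.array([.866,.5])
    return h+147*u+6*n+5*n+ (11-5)*np.array([.866,.5])*(a/1.05)
w=[]
for a in np.arange(1.7,1.0,-.1): q=path(a); w.append((mw(q[0],0,q[1]),T,0)); print(round(a,2),q.round(0),end=" ")
print()
s=plan(w,start=s)
```

```text
0.49, 0.12, -0.44, 0.06, 0.52, -0.54, 0, 0.51, 0.15, -0.41, 0.06, 0.52, -0.55, 0, 0.52, 0.17, -0.39, 0.06, 0.52, -0.54, 0, 0.53, 0.2, -0.36, 0.05, 0.52, -0.55, 0, 0.78, 0, 0.05, 0, 0.63, 0, 0, 0.77, 0, 0.09, 0, 0.63, 0, 0, 0.76, 0, 0.14, 0, 0.63, 0, 0, 0.75, 0, 0.19, 0, 0.63, 0, 0, 0.74, 0, 0.24, 0, 0.62, 0, 0, 0.55, 0, 0.46, 0, 0, 0, 0, 0.55, 0, 0.46, 0, 0, 0, 0, -0.28, 0, 0.43, 0, 0, 0, 0, -0.28, 0, 0.43, 0, 0, 0, 0, -0.27, 0, 0.43, 0, 0, 0, 0
-- 14
end [0.5657 0.3479 0.2381] [-1.785 -2.037 -0.479]
1.7 [135. 237.] 1.6 [118. 239.] 1.5 [101. 239.] 1.4 [ 84. 238.] 1.3 [ 67. 235.] 1.2 [ 51. 230.] 1.1 [ 35. 224.] 
-0.37, 0, -0.2, 0, 0, 0, 0, -0.23, 0, -0.17, 0, 0, 0, 0, -0.25, 0, -0.14, 0, 0, 0, 0, -0.25, 0, -0.12, 0, 0, 0, 0, -0.27, 0, -0.1, 0, 0, 0, 0, -0.28, 0, -0.06, 0, 0, 0, 0, -0.28, 0, -0.04, 0, 0, 0, 0
-- 7
end [0.5821 0.2238 0.2234] [-1.785 -2.037 -0.479]
```

{"name": "jog_arm", "arguments": {"commands": [0.49,0.12,-0.44,0.06,0.52,-0.54,0,0.51,0.15,-0.41,0.06,0.52,-0.55,0,0.52,0.17,-0.39,0.06,0.52,-0.54,0,0.53,0.2,-0.36,0.05,0.52,-0.55,0,0.78,0,0.05,0,0.63,0,0,0.77,0,0.09,0,0.63,0,0,0.76,0,0.14,0,0.63,0,0,0.75,0,0.19,0,0.63,0,0,0.74,0,0.24,0,0.62,0,0,0.55,0,0.46,0,0,0,0,0.55,0,0.46,0,0,0,0,0,0,0,0,0,0,0]}}

```text
t: 53.38
tool_pos: [0.5637, 0.3543, 0.329]
tool_rot: [-1.781, -2.039, -0.475]
contact_force: [-0.3, -0.8, -0.2]
opening: -0.0001
grip_force: 0.0
```

Run:
```python
from h import *
d=lidfit(); T=tilt(30); print(ctrl.get_obs()["q"])
s=plan([(mw(160,0,238),T,0,3)])
```

```text
TCP machine [165.6   0.8] 0.3294
1246 angle 1.7522093788815585 x at 180 99.3019767509827 250.63494416714053
1044 angle 1.7511510716307486 x at 180 99.57269602505568 250.96071158385794
[0.23332324 0.01537274 1.55049686 0.52024416 1.52545173 0.0894101 ]
-0.28, 0, 0.42, 0, 0, 0.01, 0, -0.28, 0.01, 0.43, -0.01, 0.01, 0, 0, -0.28, 0, 0.42, 0, 0, 0.01, 0
-- 3
end [0.5657 0.3476 0.2383] [-1.785 -2.036 -0.478]
```

{"name": "jog_arm", "arguments": {"commands": [-0.28,0,0.42,0,0,0.01,0,-0.28,0,0.43,0,0,0,0,-0.28,0,0.42,0,0,0.01,0,0,0,0,0,0,0,0]}}

```text
t: 53.92
tool_pos: [0.565, 0.3451, 0.2358]
tool_rot: [-1.79, -2.031, -0.471]
contact_force: [-0.9, -0.7, -0.0]
opening: 0.0004
grip_force: 0.0
```

{"name": "jog_arm", "arguments": {"commands": [-0.37,0,-0.2,0,0,0,0,-0.23,0,-0.17,0,0,0,0,-0.25,0,-0.14,0,0,0,0,0,0,0,0,0,0,0]}}

```text
t: 54.42
tool_pos: [0.5747, 0.2864, 0.2409]
tool_rot: [-1.791, -2.035, -0.48]
contact_force: [-0.4, -1.0, -0.9]
opening: -0.0002
grip_force: 0.0
```

Run:
```python
from h import *
d=lidfit()
```

```text
TCP machine [98.6 -0.3] 0.2401
975 angle 1.5038068704802636 x at 180 74.70033274213434 253.53178411971103
818 angle 1.5026446285046557 x at 180 74.89551618397088 253.8072783740549
```

The lid follows the plan (1.50 rad). I'm continuing.

{"name": "jog_arm", "arguments": {"commands": [-0.25,0,-0.12,0,0,0,0,-0.27,0,-0.1,0,0,0,0,-0.28,0,-0.06,0,0,0,0,-0.28,0,-0.04,0,0,0,0,0,0,0,0,0,0,0]}}

```text
t: 55.1
tool_pos: [0.5817, 0.221, 0.2226]
tool_rot: [-1.79, -2.032, -0.475]
contact_force: [-0.2, -0.3, -0.2]
opening: -0.0
grip_force: 0.0
```

Run:
```python
from h import *
d,M=lidangle("side"); T=tilt(30)
p,r=pose(); a=np.radians(YM); print("TCP machine",((p[:2]-OM)@np.array([[np.cos(a),-np.sin(a)],[np.sin(a),np.cos(a)]])*1e3).round(1),p[2])
m=(M[...,1]>20)&(M[...,1]<82)&(M[...,0]>-60)&(M[...,0]<85)&(M[...,2]>110)&(M[...,2]<270); q=M[m]
f=np.polyfit(q[:,2],q[:,0],1); print(len(q),"angle",np.pi/2+np.arctan(f[0]))
def path(a):
    n=np.array([np.sin(a),np.cos(a)]); u=np.array([-np.cos(a),np.sin(a)]); h=np.array([85,85.5])
    return h+147*u+11*n+6*np.array([.866,.5])*(a/1.05)
w=[(mw(q[0],0,q[1]),T,0) for q in map(path,np.arange(1.0,.05,-.1))]; print([path(x).round() for x in(1.,.5,.1)])
s=plan(w)
```

```text
TCP machine [33.1  0.9] 0.22297172747416838
677 angle 1.094643485640985
[array([ 20., 218.]), array([-36., 167.]), array([-60., 111.])]
-0.23, 0.02, -0.04, -0.01, 0.01, -0.04, 0, -0.26, -0.01, 0.01, 0, 0, 0, 0, -0.25, 0, 0.03, 0, 0, 0, 0, -0.25, 0, 0.05, 0, 0, 0, 0, -0.24, 0, 0.08, 0, 0, 0, 0, -0.24, 0, 0.1, 0, 0, 0, 0, -0.22, 0, 0.12, 0, 0, 0, 0, -0.21, 0, 0.15, 0, 0, 0, 0, -0.19, 0, 0.16, 0, 0, 0, 0, -0.18, 0, 0.18, 0, 0, 0, 0
-- 10
end [0.5943 0.1298 0.1112] [-1.785 -2.036 -0.479]
```

{"name": "jog_arm", "arguments": {"commands": [-0.23,0.02,-0.04,0,0,0,0,-0.26,0,0.01,0,0,0,0,-0.25,0,0.03,0,0,0,0,-0.25,0,0.05,0,0,0,0,-0.24,0,0.08,0,0,0,0,-0.24,0,0.1,0,0,0,0,-0.22,0,0.12,0,0,0,0,-0.21,0,0.15,0,0,0,0,0,0,0,0,0,0,0]}}

```text
t: 56.28
tool_pos: [0.5932, 0.1391, 0.1392]
tool_rot: [-1.788, -2.033, -0.475]
contact_force: [-0.1, 0.2, 0.6]
opening: 0.0
grip_force: 0.0
```

```bash
cat >> h.py <<'E'
def lidlow(c="side"):
    d,M=lidangle(c)
    p,r=pose(); a=np.radians(YM); print("TCP machine",((p[:2]-OM)@np.array([[np.cos(a),-np.sin(a)],[np.sin(a),np.cos(a)]])*1e3).round(1),p[2].round(4),np.round(ctrl.get_obs()["contact_force"],1))
    m=(M[...,1]>25)&(M[...,1]<82)&(M[...,0]>-82)&(M[...,0]<75)&(M[...,2]>84)&(M[...,2]<200); q=M[m]
    f=np.polyfit(q[:,0],q[:,2],1); g=abs(q[:,2]-np.polyval(f,q[:,0]))<6; f=np.polyfit(q[g,0],q[g,2],1); print(len(q),"angle",-np.arctan(f[0]),"z at front",np.polyval(f,-80))
E
python3 - <<'E'
from h import *
lidlow(); lidlow("top")
E
```

```text
TCP machine [-50.1  -0.3] 0.1403 [ 0.1  0.1 -0.3]
573 angle 0.2818338468645346 z at front 137.84599797222003
TCP machine [-49.9  -0.7] 0.141 [ 0.4  0.6 -0.9]
1343 angle 0.29203919376150933 z at front 141.32937399799178
```

{"name": "jog_arm", "arguments": {"commands": [-0.19,0,0.16,0,0,0,0,-0.18,0,0.18,0,0,0,0,-0.07,0,0.12,0,0,0,0,0,0,0,0,0,0,0]}}

```text
t: 56.88
tool_pos: [0.5942, 0.1307, 0.1026]
tool_rot: [-1.787, -2.033, -0.475]
contact_force: [-0.5, 0.5, 0.2]
opening: 0.0001
grip_force: 0.0
```

Run:
```python
from h import *
lidlow(); lidlow("top")
```

```text
TCP machine [-58.8  -0.1] 0.1033 [0.1 0.7 0.1]
791 angle 0.03971280966147657 z at front 96.69532697553606
TCP machine [-58.8  -0.5] 0.1039 [-0.2 -1.2  0.3]
1701 angle 0.041890959294029306 z at front 99.34740509964102
```

{"name": "jog_arm", "arguments": {"commands": [-0.03,0,0.06,0,0,0,0,-0.03,0,0.06,0,0,0,0,-0.03,0,0.05,0,0,0,0,0,0,0,0,0,0,0]}}

```text
t: 57.48
tool_pos: [0.5957, 0.1312, 0.0951]
tool_rot: [-1.785, -2.035, -0.48]
contact_force: [-3.7, -2.2, 10.1]
opening: -0.0002
grip_force: 5.3
```

Run:
```python
from h import *
lidlow(); lidlow("top")
```

```text
TCP machine [-58.5  -1.2] 0.0951 [-4.  -2.8 10.5]
831 angle 0.000995582509173609 z at front 90.36496654705965
TCP machine [-58.5  -1.3] 0.0951 [-2.6 -2.9 10. ]
1727 angle 0.0018921695684864545 z at front 92.90300853523179
```

The lid is shut (angle 0.001 to 0.002 rad with 10 N on it). The knob is next.

Run:
```python
from h import *
print(mw(-60,-145,66))
s=plan([(mw(-75,0,130),tilt(30),20),(mw(-85,-70,190),tilt(10),50),(mw(-85,-145,150),down(YM),50)])
```

```text
[0.73839108 0.14843961 0.066     ]
0.05, -0.02, -0.64, 0.01, -0.01, 0, 20, 0.09, 0.29, -0.24, 0, -0.87, 0, 50, 0.07, 0.29, -0.24, 0, -0.87, 0, 50, 0.05, 0.29, -0.25, 0, -0.88, 0, 50, 0.02, 0.3, -0.25, 0, -0.87, 0, 50, -0.06, 0.62, 0.33, 0, -0.87, 0, 50, -0.03, 0.63, 0.33, 0, -0.87, 0, 50
-- 7
end [0.7419 0.1236 0.1497] [-2.071 -2.362 -0.   ]
```

{"name": "jog_arm", "arguments": {"commands": [0.05,0,-0.64,0,0,0,20,0.09,0.29,-0.24,0,-0.87,0,50,0.07,0.29,-0.24,0,-0.87,0,50,0.05,0.29,-0.25,0,-0.88,0,50,0.02,0.3,-0.25,0,-0.87,0,50,-0.06,0.62,0.33,0,-0.87,0,50,-0.03,0.63,0.33,0,-0.87,0,50,0,0,0,0,0,0,50]}}

```text
t: 58.58
tool_pos: [0.7419, 0.1252, 0.1425]
tool_rot: [-2.067, -2.359, 0.007]
contact_force: [-0.5, -0.3, -1.0]
opening: 0.0497
grip_force: 0.0
```

Run:
```python
from h import *
print(pose()[0])
lidlow()
for c in("wrist","top"):
    d,P,o=see(c,"pull_grip",.3)
    for k,Q in o:
        t=Q[(Q[:,2]>.077)&(Q[:,2]<.09)]
        if len(t)>8: print(c,round(k["p"],2),k["bbox"],rect(t),len(t))
    P=P; im=d["image"].astype(int); m=(P[...,2]>.078)&(P[...,2]<.089)&(abs(P[...,0]-.738)<.035)&(abs(P[...,1]-.146)<.03)&(im.max(2)<70)
    if m.sum()>10: print("dark",rect(P[m]),m.sum())
plan([(mw(-60,-145,95),down(YM),50),(mw(-60,-145,52),down(YM),50,3)])
```

```text
[0.7418891  0.12519537 0.14245757]
TCP machine [ -84.2 -145.2] 0.1444 [-0.2  0.4 -0.1]
835 angle -0.00024410494283720965 z at front 90.22829376521494
wrist 0.84 [259.0, 157.2, 301.4, 217.0] ((738.565185546875, 147.80694580078125), (25.76851463317871, 22.471832275390625), 8.254767417907715) 1396
dark ((738.1234130859375, 154.29640197753906), (48.34667205810547, 35.301734924316406), 7.508423328399658) 1452
top 0.71 [187.9, 135.0, 224.1, 233.4] ((590.5390625, 137.98326110839844), (173.6278533935547, 74.17208099365234), 7.94936466217041) 59
0.21, -0.01, 0.45, 0.01, 0, -0.01, 50, 0.22, 0, 0.45, 0, 0, -0.01, 50, 0, 0, 0.24, 0, 0, 0, 50, 0, 0, 0.23, 0, 0, 0, 50, 0, 0, 0.24, 0, 0, 0, 50
-- 5
end [0.7386 0.1485 0.0521] [-2.072e+00 -2.362e+00 -1.000e-03]
```

{"name": "jog_arm", "arguments": {"commands": [0.21,0,0.45,0,0,0,50,0.21,0,0.42,0,0,0,50,0,0,0.24,0,0,0,50,0,0,0.23,0,0,0,50,0,0,0.24,0,0,0,50,0,0,0,0,0,0,50]}}

```text
t: 59.58
tool_pos: [0.7383, 0.1481, 0.0505]
tool_rot: [-2.072, -2.358, 0.004]
contact_force: [-0.5, 1.0, 0.7]
opening: 0.0501
grip_force: 0.0
```

Positioned on the knob, so I'll close and pull out.

{"name": "jog_arm", "arguments": {"commands": [0,0,0,0,0,0,30,0,0,0,0,0,0,18,0,0,0,0,0,0,18,0,0,0,0,0,0,18,0,0,0,0,0,0,18], "newtons": 80}}

```text
t: 60.2
tool_pos: [0.7378, 0.1481, 0.0537]
tool_rot: [-2.071, -2.359, 0.006]
contact_force: [-7.2, -1.3, 4.7]
opening: 0.025
grip_force: 81.3
```

{"name": "jog_arm", "arguments": {"commands": [-0.1,0,0,0,0,0,18,-0.1,0,0,0,0,0,18,-0.1,0,0,0,0,0,18,-0.1,0,0,0,0,0,18,-0.1,0,0,0,0,0,18,0,0,0,0,0,0,18]}}

```text
t: 60.95
tool_pos: [0.7415, 0.121, 0.0536]
tool_rot: [-2.069, -2.357, 0.0]
contact_force: [-8.5, 6.8, 4.5]
opening: 0.0246
grip_force: 81.2
```

{"name": "jog_arm", "arguments": {"commands": [-0.05,0,0,0,0,0,18,-0.05,0,0,0,0,0,18,0,0,0,0,0,0,18]}}

```text
t: 61.32
tool_pos: [0.7419, 0.1183, 0.0536]
tool_rot: [-2.065, -2.355, -0.005]
contact_force: [-7.6, 14.6, 3.6]
opening: 0.025
grip_force: 81.1
```

{"name": "jog_arm", "arguments": {"commands": [-0.03,0,0,0,0,0,18,0,0,0,0,0,0,18,0,0,0,0,0,0,18,0,0,0,0,0,0,18,0,0,0,0,0,0,18,0,0,0,0,0,0,18,0,0,0,0,0,0,18,0,0,0,0,0,0,18,0,0,0,0,0,0,18,0,0,0,0,0,0,18,0,0,0,0,0,0,18,0,0,0,0,0,0,18]}}

```text
t: 62.82
tool_pos: [0.7419, 0.1183, 0.0536]
tool_rot: [-2.063, -2.355, -0.008]
contact_force: [-8.0, 18.0, 4.0]
opening: 0.0249
grip_force: 81.2
```

Run:
```python
from h import *
d,P,o=see("wrist","pull_grip",.3)
for k,Q in o:
    t=Q[(Q[:,2]>.077)&(Q[:,2]<.09)]
    if len(t)>8: print(round(k["p"],2),k["bbox"],rect(t),len(t))
lidlow()
d=eyes.get_image("top"); P=cloud(d); im=d["image"].astype(int)
```

```text
0.97 [248.6, 168.7, 312.5, 334.9] ((742.47021484375, 118.68793487548828), (24.81039810180664, 21.81324577331543), 7.851029396057129) 3483
0.68 [0.2, 0.8, 394.8, 331.0] ((723.8695068359375, 163.267822265625), (91.82633972167969, 115.6421890258789), 5.3648681640625) 12794
TCP machine [ -90.3 -144.5] 0.0536 [-9.6 18.3  4.1]
830 angle -0.00012456427688407266 z at front 90.31441720650515
```

The knob is 29.4 mm out by camera. TCP has not moved as the pull rose to 18 N, so it is at the stop, and it was held there over a second. I'm letting go.

{"name": "jog_arm", "arguments": {"commands": [0,0,0,0,0,0,50,0,0,0,0,0,0,50,0,0,0,0,0,0,50,0,0,0,0,0,0,50,0,0,-0.5,0,0,0,50,0,0,-0.8,0,0,0,50,0,0,-0.8,0,0,0,50,-0.6,0,-0.6,0,0,0,50,-0.8,0,0,0,0,0,50,0,0,0,0,0,0,50]}}

```text
t: 64.28
tool_pos: [0.7556, 0.0239, 0.2153]
tool_rot: [2.078, 2.355, 0.0]
contact_force: [-0.7, -0.7, -0.3]
opening: 0.0498
grip_force: 0.0
```

Run:
```python
from h import *
print(pose()[0])
lidlow()
for c in("wrist","top","side"):
    for n in("pull_grip","blade","mat","cup","stray1","tin","wrench"):
        d,P,o=see(c,n,.35)
        for k,Q in o:
            if n=="pull_grip": Q=Q[(Q[:,2]>.077)&(Q[:,2]<.09)]
            if len(Q)>8: print(c,n,round(k["p"],2),np.round(k["bbox"]),np.median(Q,0).round(3),np.round(np.hstack(rect(Q)),1))
    save("fin_%s.png"%c,d["image"],1.2)
```

```text
[0.75563368 0.02389618 0.21530637]
TCP machine [-183.8 -145.6] 0.2144 [ 0.3  0.3 -0.3]
831 angle 0.0016802937885933157 z at front 90.41955786149597
wrist pull_grip 0.68 [261.  17. 296.  70.] [0.739 0.147 0.085] [738.4 147.8  25.5  22.3   8.6]
wrist blade 0.58 [  0. 377.  14. 389.] [ 0.448 -0.255  0.013] [ 444.9 -255.6   17.9    3.7    5.7]
wrist mat 0.58 [  0. 338. 119. 420.] [ 0.463 -0.219  0.005] [ 562.7 -111.5  363.5  172.6   69.8]
wrist mat 0.36 [262.  17. 295.  74.] [0.738 0.148 0.084] [738.8 154.1  27.9  34.6   7. ]
wrist cup 0.96 [121. 381. 160. 420.] [ 0.635 -0.212  0.057] [ 669.4 -110.1  325.8   32.9   73.5]
wrist tin 0.71 [227. 256. 259. 300.] [ 0.725 -0.067  0.03 ] [725.6 -73.1  33.3  43.3  12.5]
wrist wrench 0.48 [261.  19. 296.  72.] [0.738 0.148 0.084] [736.  153.8  28.2  35.    8.7]
top blade 0.79 [395. 201. 415. 299.] [ 0.446 -0.268  0.026] [ 452.9 -272.4  198.2   32.2    1. ]
top mat 0.6 [362. 176. 435. 302.] [ 0.478 -0.253  0.006] [ 473.9 -266.2  273.4  134.6    2.3]
top cup 0.7 [372. 136. 407. 176.] [ 0.649 -0.25   0.034] [ 643.  -244.2   63.2   63.9   43.5]
top cu
[... 267 characters left out ...]
7.7 -77.4  43.   41.8  80.2]
side pull_grip 0.5 [279. 159. 290. 174.] [0.733 0.142 0.082] [736.1 143.9  22.4  20.9   4.4]
side blade 0.82 [284. 304. 363. 380.] [ 0.434 -0.272  0.025] [ 4.546e+02 -2.685e+02  2.014e+02  2.650e+01  3.000e-01]
side mat 0.92 [258. 277. 399. 409.] [ 0.458 -0.281  0.003] [ 477.6 -263.1  275.9  131.9    1.8]
side cup 0.74 [366. 244. 400. 293.] [ 0.636 -0.246  0.047] [ 685.1 -240.   148.9   64.3    7.3]
side tin 0.64 [331. 212. 349. 233.] [ 0.712 -0.082  0.026] [725.5 -61.9  77.3  42.5  67.8]
side tin 0.36 [186. 151. 276. 204.] [0.579 0.177 0.09 ] [598.4 186.5 205.4 171.1   7.2]
side wrench 0.8 [125. 205. 158. 243.] [0.356 0.262 0.005] [364.2 272.1 150.3  30.6  34.2]
```

View pics/fin_side.png

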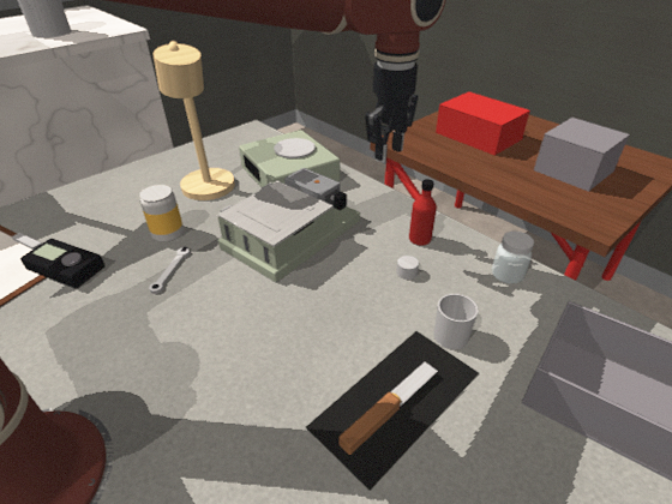

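The picture shows the lid shut, the knob home, the cup upright at (455,322), the blade flat on the mat from (345,443) to (432,367), and no loose nuts on the bench.

```bash
python3 -c "
from station import job
print(job.finish_job())"
```

```text
the job is handed in; nothing more can be done
None
```

The job is done and handed in at about 65 s: all nuts are in the tub, the lid is shut, the start knob was pulled to its stop and held over a second, the cup is upright, and the blade is on its mat (knocked a few centimetres during the run, but still lying flat there).

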